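# Load four connectors into their nests

### The job

Four brown cable connectors stand about the soldering bench: a large round, a small round, a square and an oblong one. Stand each one upright and flat on the floor of the black-rimmed nest whose pocket has its own shape and size, lowering it in rather than dropping it. Leave the capacitor and the solder spool where they stand.

Things in the scene. Friction and masses are not known exactly. Their poses are not given: they have to be found in the camera images.
- conn_large_center (a point): Brown moulded cable connector, loose, standing upright on the bench: 60 mm tall in all; large round body 42 mm in diameter on a 48 mm round foot flange 6 mm thick and a bright metal nose with short pins on top (the last 10 mm). The straight brown body to grip runs from 6 to 50 mm above its foot. This point is its centre, 30 mm above its foot; z is up along it. 35 to 190 g.
- conn_small_center (a point): Brown moulded cable connector, loose, standing upright on the bench: 60 mm tall in all; small round body 22 mm in diameter on a 28 mm round foot flange 6 mm thick and a bright metal nose with short pins on top (the last 10 mm). The straight brown body to grip runs from 6 to 50 mm above its foot. This point is its centre, 30 mm above its foot; z is up along it. 35 to 190 g.
- conn_square_center (a point): Brown moulded cable connector, loose, standing upright on the bench: 60 mm tall in all; square body 30 x 30 mm on a 36 x 36 mm foot flange 6 mm thick and a bright metal nose with short pins on top (the last 10 mm). The straight brown body to grip runs from 6 to 50 mm above its foot. This point is its centre, 30 mm above its foot; z is up along it; x and y are square to its sides. 35 to 190 g.
- conn_oblong_center (a point): Brown moulded cable connector, loose, standing upright on the bench: 60 mm tall in all; oblong body 48 mm (along its x) by 22 mm (along its y) on a 54 x 28 mm foot flange 6 mm thick and a bright metal nose with short pins on top (the last 10 mm). The straight brown body to grip runs from 6 to 50 mm above its foot. This point is its centre, 30 mm above its foot; z is up along it; it is the same either way round. 35 to 190 g.
- nest_large: Shallow nest with a black rim and a grey floor, fixed to the bench, with a large round pocket 66 mm in inner diameter. Its floor lies 3 mm and its rim 10 mm above the bench; walls 4 mm thick. Origin: centre of its underside, at bench height.
- nest_small: Shallow nest with a black rim and a grey floor, fixed to the bench, with a small round pocket 46 mm in inner diameter. Its floor lies 3 mm and its rim 10 mm above the bench; walls 4 mm thick. Origin: centre of its underside, at bench height.
- nest_square: Shallow nest with a black rim and a grey floor, fixed to the bench, with a square pocket 54 x 54 mm inside (a square connector fits at any turn). Its floor lies 3 mm and its rim 10 mm above the bench; walls 4 mm thick. Origin: centre of its underside, at bench height; x and y are square to its sides.
- nest_oblong: Shallow nest with a black rim and a grey floor, fixed to the bench, with an oblong pocket 72 mm (along its x) by 46 mm (along its y) inside. Its floor lies 3 mm and its rim 10 mm above the bench; walls 4 mm thick. Origin: centre of its underside, at bench height; the oblong connector must lie roughly along its x, either way round.
- capacitor: Not a connector: smooth grey capacitor can, 32 mm in diameter and 53 mm tall with two screw terminals on top, loose, standing. Origin: centre of its underside. It stays where it is.
- spool: Not a connector: solder spool standing on end, white flanges 54 mm in diameter, 34 mm tall, loose. Origin: centre of its underside. It stays where it is.

How it is judged:
At the end, for the whole second after the job is handed in: Each connector stands upright (within 0.1 rad) on the floor of the nest of its own shape and size, inside its rim (centre within 15 mm of the nest's centre across, and 29 to 37 mm above its underside), released and at rest; capacitor and spool are within 15 mm of where they began (horizontal distance between conn_large_center and nest_large below 0.015 m and z of conn_large_center in the frame of nest_large between 0.029 and 0.037 m and angle between each of conn_large_center, conn_small_center, conn_square_center, conn_oblong_center's own z axis and vertical below 0.1 rad and linear speed of each of conn_large, conn_small, conn_square, conn_oblong below 0.02 m/s and contact force between each of conn_large, conn_small, conn_square, conn_oblong and the fingers below 0.05 N and horizontal distance between conn_small_center and nest_small below 0.015 m and z of conn_small_center in the frame of nest_small between 0.029 and 0.037 m and horizontal distance between conn_square_center and nest_square below 0.015 m and z of conn_square_center in the frame of nest_square between 0.029 and 0.037 m and horizontal distance between conn_oblong_center and nest_oblong below 0.015 m and z of conn_oblong_center in the frame of nest_oblong between 0.029 and 0.037 m and distance of each of capacitor, spool from where it was at the start of the episode below 0.015 m); the robot touches nothing.
It fails at once if the capacitor is moved by more than 15 mm (distance of capacitor from where it was at the start of the episode above 0.015 m).
It fails at once if the solder spool is moved by more than 15 mm (distance of spool from where it was at the start of the episode above 0.015 m).
It fails at once if a connector is dropped (falls free at more than 0.9 m/s, some 40 mm of fall) ((linear speed of conn_large above 0.9 m/s and contact force between conn_large and the fingers below 0.05 N) or (linear speed of conn_small above 0.9 m/s and contact force between conn_small and the fingers below 0.05 N) or (linear speed of conn_square above 0.9 m/s and contact force between conn_square and the fingers below 0.05 N) or (linear speed of conn_oblong above 0.9 m/s and contact force between conn_oblong and the fingers below 0.05 N)).
It also fails if it takes over 102 s, if anything falls off the work surface, if the arm or the gripper's body presses on something with over 40 N, if the wrist force passes 120 N, or if a joint passes its speed limit or range.

### The arm

A 7-joint arm with a two-finger parallel gripper is mounted at the origin on the work surface. World frame = base frame: x ahead of the robot, y to its left, z up, the work surface at z = 0. Lengths are in m, angles in rad, forces in N, time in s.
With the tool pointing down it reaches from about 0.35 to 0.9 m from the base axis. Payload 8.1 kg.
Tool frame: the origin (TCP) lies on the centre line of the jaws, within the pads' length; the fingertips stand 14 mm ahead of it and the grasp point (between the pads) lies 5 mm behind it; z points along the fingers, y is the direction in which the jaws open and shut (so a half turn about z gives the same grasp; the last joint's range is limited). The gripper opens to 92 mm and grips with 3 to 60 N. Pads are 19 mm wide; open, the fingers measure 130 mm over their backs; the gripper's body (75 mm by 190 mm) begins 47 mm behind the grasp point.
Start: joints at [-1.418, 0.434, 0.025, 1.573, -0.012, 1.134, -0.075], TCP at [0.158, 0.605, 0.241] pointing down, gripper open.
Joint ranges: [-2.62, 2.62], [-0.44, 2.09], [-1.27, 1.32], [0.08, 2.57], [-1.32, 4.46], [0.12, 2], [-2.74, 2.74]. Speed limits (rad/s): [2.22, 2.22, 3.01, 3.01, 3.14, 3.14, 3.14].

### API

Orientations are given as a rotation vector (axis times angle).
In Python, from cell import arm, optics gives the robot as it stands.
- The arm moves only by the shell command python3 -m creep 'ROWS' [FORCE]. ROWS is JSON, a list of rows, each an object with "translation": the shift along the tool's x, y, z in m, a list of three; "rot": the turn, a rotation vector about the tool's x, y, z in degrees, a list of three; "jaw": the finger opening in m, from 0 to 0.0918. In form: [{"translation": [x, y, z], "rot": [wx, wy, wz], "jaw": jaw}, ...]. A call has 1 to 12 rows; each row shifts and turns the commanded pose from where the row before left it, along the tool's axes as they then stand; what a row does not reach is not made up. A row lasts 1/12 s, in which the tool goes at most 41.7 mm and 7.16 degrees, less where a joint would pass 70% of its speed; a pose out of reach is approached as far as the arm can. A call is refused whole if a number of a shift passes 0.0417 or a number of a turn 7.16, either way. A call with a gripper value outside its range is refused whole. The fingers move at their own pace and stop on an object; FORCE is the grip in N (left out, the last holds). Time passes only in rows, so rows that do not move let the fingers close. It gives the time, the measured TCP pose, the force and the opening at its end, in the units of the state.
- arm.observe(): the state, without advancing time (a new reading comes with each control period).
- optics.get_image(name): name is "side" or "top"; returns the picture (400x640x3 uint8, red, green, blue); there is no depth.
- optics.camera_info(name): a dict with "fx", "fy", "cx", "cy" (pixels), "k1" (the pictures are not rectified: a ray, as slopes to the right and down, at radius r is drawn at 1 + k1 r^2 times it, then the intrinsics apply), "R" (3x3) and "t" (3): a world point X has camera coordinates R X + t. Camera axes: x right, y down, z forward; pixel columns grow to the right and rows downward; lengths in m; the calibration is good to about 2 mm. A picture is of the moment at which its call begins. camera_info takes no time and is no camera call.
- arm.sign_off(): hands the job in, once; it reports no verdict.
Trained networks look in the newest picture that a camera, given by its name, has taken for a name from the list of things; names that differ only in an ending like _2 or _b are one class to them, and where a whole thing is asked for, a point or a joint stands for the part that bears it (a point fixed in the world has none). Each returns a list of dicts, best first, with "score" (0 to 1); they miss things now and then, are a little off and sometimes report something else, mostly with a low value. They report only what shows in the picture. A call takes as long as a camera call.
- optics.boxes_of(camera, thing): "location" ([column, row] in pixels, amid what is visible of it).
- optics.pinpoint(camera, thing): "location" ([column, row] in pixels: a listed point, or the origin of a listed thing).
The state is a dict: "clock": time; "joints": joint angles; "dq": joint speeds; "joint_efforts": joint torques, N m; "position": TCP position; "ee_rot": TCP orientation; "force": force on the tool from outside, world axes, zero at the start; "ft_torque": the same for the moment, N m; "width": opening from 0.0 (shut) to 1.0 (fully open).
Only numpy, scipy, OpenCV 4.12 (cv2) and the standard library are available. Lean on these libraries where they do the work, as an engineer would, in place of code of your own. Each camera call takes 0.05 s, during which the arm holds its last target.

## Working session

There is one attempt and no reset: what is moved stays moved. The work goes in short steps, Python scripts to look and compute and a shell command to move; the robot and the scene stay as the last step left them, time stands still between calls to the robot, and variables do not carry over. Pictures are saved under pics/ and viewed, and the job is handed in when it is done.

```bash
ls; mkdir -p pics
python3 - <<'E'
from cell import arm, optics
import cv2
print(arm.observe())
for n in("side","top"):
    print(n,optics.camera_info(n))
    cv2.imwrite(f"pics/{n}0.png",optics.get_image(n)[:,:,::-1])
E
```

```text
pics
{'clock': 0.0, 'joints': array([-1.41758104,  0.43525131,  0.02495274,  1.57409168, -0.01158497,
        1.13398234, -0.075086  ]), 'dq': array([ 0.0002582 , -0.00018737, -0.00100699, -0.00021488,  0.00029798,
       -0.00243323, -0.00150249]), 'joint_efforts': array([-3.96645055e-05, -6.67850804e+01,  9.85117704e-01, -3.14462471e+01,
       -6.05774671e-02,  4.26743086e-02,  1.85640206e-04]), 'position': array([0.15807058, 0.60418081, 0.23992921]), 'ee_rot': array([-4.00780359e-01, -3.11586899e+00,  2.49300103e-03]), 'force': array([-0.06251146, -0.37278907,  0.190786  ]), 'ft_torque': array([-0.0471133 , -0.025189  , -0.02809725]), 'width': 0.9999255676521366}
side {'fx': 470.03888976983353, 'fy': 470.03888976983353, 'cx': 310.65784499794177, 'cy': 200.15579771072578, 'k1': -0.11535828521067551, 'R': array([[-0.99764743, -0.06387483,  0.02489179],
       [-0.05272631,  0.4828905 , -0.87409193],
       [ 0.04381247, -0.87334802, -0.48512236]]), 't': array([0.49747935, 0.06988135, 1.33431767])}
top {'fx': 431.18347093740056, 'fy': 431.18347093740056, 'cx': 322.1329360401453, 'cy': 204.58921226221213, 'k1': -0.007223818350418833, 'R': array([[-1.96155979e-02, -9.99802026e-01, -3.33727199e-03],
       [-9.80966651e-01,  1.98907954e-02, -1.93154824e-01],
       [ 1.93182966e-01, -5.15094839e-04, -9.81162615e-01]]), 't': array([0.00181866, 0.50125822, 0.99893774])}
```

View pics/side0.png

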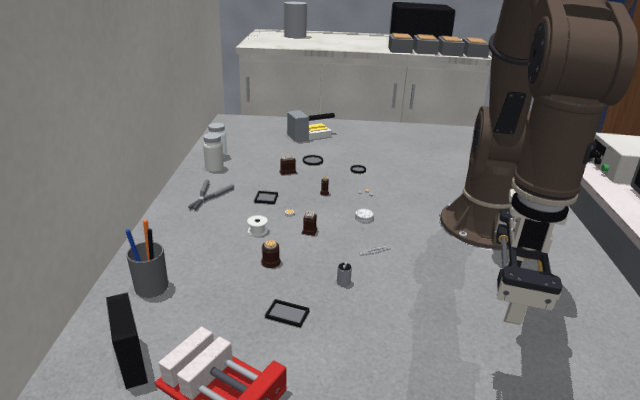

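View pics/top0.png

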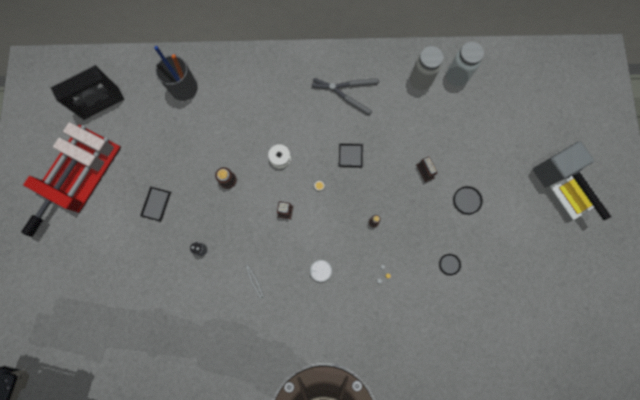

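```bash
cat > h.py <<'E'
import numpy as np, cv2
from cell import arm, optics
from scipy.spatial.transform import Rotation as Rt
def ray(cam,px):
    i=optics.camera_info(cam)
    K=np.array([[i['fx'],0,i['cx']],[0,i['fy'],i['cy']],[0,0,1]])
    u=cv2.undistortPoints(np.array([[px]],float),K,np.array([i['k1'],0,0,0,0.]))[0,0]
    R=i['R'];return -R.T@i['t'], R.T@np.array([u[0],u[1],1])
def at_z(cam,px,z):
    o,d=ray(cam,px);return o+d*(z-o[2])/d[2]
def proj(cam,X):
    i=optics.camera_info(cam)
    c=np.atleast_2d(X)@i['R'].T+i['t']; s=c[:,:2]/c[:,2:]
    s=s*(1+i['k1']*(s**2).sum(1,keepdims=True))
    return s*[i['fx'],i['fy']]+[i['cx'],i['cy']]
def shot(n,name,box=None,k=1):
    im=optics.get_image(n)[:,:,::-1]
    if box: im=im[box[1]:box[3],box[0]:box[2]]
    cv2.imwrite(f"pics/{name}.png",cv2.resize(im,None,fx=k,fy=k,interpolation=2))
E
python3 - <<'E'
from h import *
for c in("top","side"):
  for t,z in [(f'conn_{s}_center',.03) for s in('large','small','square','oblong')]+[(f'nest_{s}',0) for s in('large','small','square','oblong')]+[('capacitor',0),('spool',0)]:
    for d in optics.pinpoint(c,t)[:3]:
        print(c,t,round(d['score'],2),np.round(d['location']),np.round(at_z(c,d['location'],z)[:2],4))
E
```

```text
top conn_large_center 0.69 [221. 178.] [0.5775 0.2443]
top conn_small_center 0.41 [375. 222.] [ 0.4578 -0.1363]
top conn_square_center 0.5 [288. 211.] [0.49   0.0761]
top conn_oblong_center 0.62 [427. 172.] [ 0.5827 -0.2726]
top nest_large 0.78 [469. 202.] [ 0.5097 -0.3824]
top nest_large 0.24 [353. 157.] [ 0.6356 -0.0912]
top nest_small 0.56 [452. 264.] [ 0.3541 -0.3265]
top nest_square 0.59 [351. 155.] [ 0.6412 -0.0862]
top nest_oblong 0.72 [157. 206.] [0.5165 0.4132]
top capacitor 0.59 [202. 250.] [0.4006 0.295 ]
top spool 0.78 [282. 158.] [0.6362 0.0935]
side conn_large_center 0.65 [264. 256.] [0.5948 0.2539]
side conn_large_center 0.3 [310. 221.] [0.4956 0.0825]
side conn_small_center 0.52 [325. 186.] [ 0.4638 -0.1278]
side conn_square_center 0.83 [311. 219.] [0.4931 0.0703]
side conn_oblong_center 0.72 [291. 166.] [ 0.5825 -0.265 ]
side nest_large 0.62 [315. 160.] [ 0.5089 -0.3887]
side nest_small 0.6 [355. 172.] [ 0.3654 -0.3073]
side nest_small 0.53 [312. 160.] [ 0.52   -0.3927]
side nest_square 0.75 [266. 196.] [ 0.6429 -0.1018]
side nest_square 0.75 [309. 220.] [0.5012 0.0244]
side nest_oblong 0.63 [289. 315.] [0.5189 0.4183]
side nest_oblong 0.41 [314. 158.] [ 0.5123 -0.4035]
side capacitor 0.84 [344. 284.] [0.4023 0.302 ]
side spool 0.64 [259. 229.] [0.6339 0.0891]
```

Run:
```python
from h import *
i=optics.get_image("top")[:,:,::-1]
C={'large':(225,178),'small':(375,221),'square':(284,210),'oblong':(428,169),'nl':(468,200),'ns':(450,264),'nsq':(351,155),'nob':(155,204)}
rows=[];L=list(C.items())
def t(im,c,w,h): 
    c=tuple(map(float,c)); return cv2.resize(cv2.getRectSubPix(im,(w,h),c),None,fx=200/w,fy=200/w,interpolation=cv2.INTER_CUBIC)
im=np.vstack([np.hstack([t(i,c,50,50) for _,c in L[:4]]),np.hstack([t(i,c,50,50) for _,c in L[4:]])])
cv2.imwrite("pics/crops_top.png",im)
s=optics.get_image("side")[:,:,::-1]
S={'large':(271,253),'small':(325,186),'square':(310,223),'oblong':(288,166),'nl':(313,160),'ns':(358,169),'nsq':(266,197),'nob':(287,313)}
L=list(S.items())
im=np.vstack([np.hstack([t(s,c,50,50) for _,c in L[:4]]),np.hstack([t(s,c,50,50) for _,c in L[4:]])])
cv2.imwrite("pics/crops_side.png",im)
# nests: rim ellipse/contour from dark threshold
g=cv2.cvtColor(i,cv2.COLOR_BGR2GRAY)
for n in list(C)[4:]:
    x,y=C[n];m=(g[y-26:y+26,x-26:x+26]<50).astype(np.uint8)
    cs,_=cv2.findContours(m,cv2.RETR_EXTERNAL,cv2.CHAIN_APPROX_NONE)
    c=max(cs,key=cv2.contourArea);p=c[:,0,:]+[x-26,y-26]
    w=np.array([at_z("top",q,.005)[:2] for q in p])*1000
    r=cv2.minAreaRect(w.astype(np.float32));e=cv2.fitEllipse(w.astype(np.float32))
    print(n,np.round(r[0],1),np.round(r[1],1),r[2],'ell',np.round(e[0],1),np.round(e[1],1))
```

```text
Traceback (most recent call last):
cv2.error: OpenCV(4.12.0) /io/opencv/modules/imgproc/src/shapedescr.cpp:361: error: (-201:Incorrect size of input array) There should be at least 5 points to fit the ellipse in function 'fitEllipseNoDirect'
```

View pics/crops_top.png

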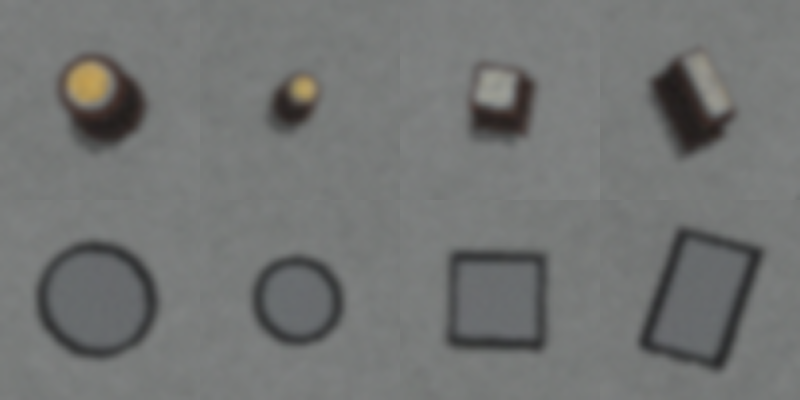

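View pics/crops_side.png

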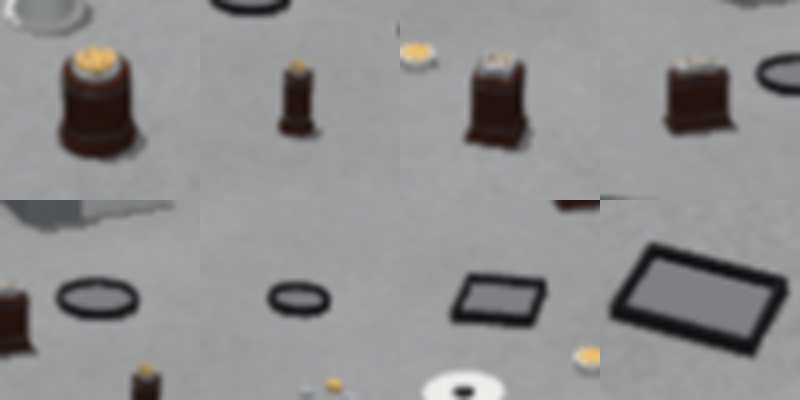

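```bash
cat > fit.py <<'E'
from h import *
from scipy.optimize import minimize
def pts(shape,a,b,n=32):
    if shape=='r':
        t=np.linspace(0,2*np.pi,n,endpoint=False);return np.c_[a/2*np.cos(t),a/2*np.sin(t)]
    return np.array([[-a,-b],[a,-b],[a,b],[-a,b]])/2
def sil(cam,parts,x,y,yaw,o,K,N):
    m=np.zeros((N*K,N*K),np.uint8);c,s=np.cos(yaw),np.sin(yaw)
    for P,z0,z1 in parts:
        q=P@np.array([[c,s],[-s,c]])+[x,y]
        X=np.vstack([np.c_[q,np.full(len(q),z)] for z in(z0,z1)])
        h=cv2.convexHull(((proj(cam,X)-o+.5)*K-.5).astype(np.float32))
        cv2.fillConvexPoly(m,np.round(h*16).astype(np.int32),255,shift=4)
    return m/255.
def conn(sh,a,b): return [(pts(sh,a+6,b+6)/1000,0,.006),(pts(sh,a,b)/1000,.006,.05),(pts(sh,a*.8,b*.8)/1000,.05,.058)]
def nest(sh,a,b): return [(pts(sh,a+8,b+8)/1000,0,.01)]
M={'conn_large':conn('r',42,42),'conn_small':conn('r',22,22),'conn_square':conn('s',30,30),'conn_oblong':conn('s',48,22),
'nest_large':nest('r',66,66),'nest_small':nest('r',46,46),'nest_square':nest('s',54,54),'nest_oblong':nest('s',72,46)}
def mask(im,n):
    im=im.astype(float);g=im.mean(2);sat=im.max(2)-im.min(2)
    m=((g<52)|(sat>22)|((g>150) if n.startswith('conn') else False)).astype(np.uint8)*255
    return m
def fit(n,x,y,yaws=(0,),cams=('top','side'),N=64,K=4,ims=None):
    parts=M[n];D=[]
    for c in cams:
        im=ims[c] if ims else optics.get_image(c)
        p=proj(c,[x,y,.03 if n[0]=='c' else .005])[0];o=np.floor(p-N/2)
        I=cv2.resize(cv2.getRectSubPix(im,(N,N),tuple(map(float,o+(N-1)/2))),None,fx=K,fy=K,interpolation=cv2.INTER_LINEAR)
        m=mask(I,n)
        k,lab,st,cen=cv2.connectedComponentsWithStats(m)
        # component nearest centre
        s=sil(c,parts,x,y,yaws[0],o,K,N)
        b=max(range(1,k),key=lambda j:(s*(lab==j)).sum() if n[0]=='c' else (st[j,4] if (s*(lab==j)).sum()>20 else 0))
        cs,_=cv2.findContours((lab==b).astype(np.uint8),cv2.RETR_EXTERNAL,cv2.CHAIN_APPROX_NONE)
        f=np.zeros_like(m);cv2.drawContours(f,cs,-1,255,-1);f=f/255.
        D.append((c,o,I,cv2.GaussianBlur(f,(0,0),3)))
    out={}
    for sel in [D]+[[d] for d in D]:
        best=None
        for yw in yaws:
            f=lambda v:sum(((cv2.GaussianBlur(sil(c,parts,v[0]/1e3,v[1]/1e3,v[2]/50,o,K,N),(0,0),3)-F)**2).sum()/F.sum() for c,o,I,F in sel)
            r=minimize(f,[x*1e3,y*1e3,yw*50],method='Nelder-Mead',options=dict(initial_simplex=[[x*1e3+a,y*1e3+b,yw*50+e] for a,b,e in((0,0,0),(8,0,2),(0,8,-3),(-4,-4,6))],xatol=.05,fatol=1e-4))
            if best is None or r.fun<best.fun: best=r
        v=best.x;out['+'.join(d[0] for d in sel)]=(np.round(v[:2],1),round(np.degrees(v[2]/50),1),round(best.fun,3))
    v=np.array([*out['+'.join(cams)][0]])/1e3;yw=np.radians(out['+'.join(cams)][1])
    tiles=[]
    for c,o,I,F in D:
        J=I[:,:,::-1].copy();s=(sil(c,parts,v[0],v[1],yw,o,K,N)>.5).astype(np.uint8)
        cs,_=cv2.findContours(s,cv2.RETR_EXTERNAL,cv2.CHAIN_APPROX_NONE);cv2.drawContours(J,cs,-1,(0,255,0),1);tiles.append(J[50:206,50:206])
    return out,np.vstack(tiles)
E
cat > run1.py <<'E'
from fit import *
ims={c:optics.get_image(c) for c in('top','side')}
G={'conn_large':(.585,.25),'conn_small':(.46,-.132),'conn_square':(.492,.073),'conn_oblong':(.583,-.269),
'nest_large':(.509,-.385),'nest_small':(.358,-.32),'nest_square':(.641,-.09),'nest_oblong':(.517,.416)}
T=[]
for n,(x,y) in G.items():
    yw={'conn_square':np.radians([0,20,45,-20]),'conn_oblong':np.radians([-60,-30,0,30,60,90]),'nest_square':(0,.2),'nest_oblong':np.radians([-30,0,30,60,90,120])}.get(n,(0,))
    o,t=fit(n,x,y,yw,ims=ims);T.append(t)
    for k,v in o.items(): print(n,k,*v)
cv2.imwrite('pics/fit.png',np.vstack([np.hstack(T[:4]),np.hstack(T[4:])])[:600])
E
python3 run1.py
```

```text
conn_large top+side [582.1 237. ] 12.7 2.53
conn_large top [587.8 235.3] 13.0 2.154
conn_large side [581.7 237.2] 11.7 0.374
conn_small top+side [ 462.9 -134.7] 3.3 2.596
conn_small top [ 459.1 -131.8] 0.8 2.165
conn_small side [ 464.7 -133. ] 2.6 0.362Traceback (most recent call last):
  File "run1.py", line 8, in <module>
    o,t=fit(n,x,y,yw,ims=ims);T.append(t)
        ~~~^^^^^^^^^^^^^^^^^^
  File "fit.py", line 42, in fit
    r=minimize(f,[x*1e3,y*1e3,yw*50],method='Nelder-Mead',options=dict(initial_simplex=[[x*1e3+a,y*1e3+b,yw*50+e] for a,b,e in((0,0,0),(8,0,2),(0,8,-3),(-4,-4,6))],xatol=.05,fatol=1e-4))
    res = _minimize_neldermead(fun, x0, args, callback, bounds=bounds,
                               **options)
    fxe = func(xe)
    fx = function(np.copy(x), *(wrapper_args + args))
  File "fit.py", line 41, in <lambda>
    f=lambda v:sum(((cv2.GaussianBlur(sil(c,parts,v[0]/1e3,v[1]/1e3,v[2]/50,o,K,N),(0,0),3)-F)**2).sum()/F.sum() for c,o,I,F in sel)
               ~~~^^^^^^^^^^^^^^^^^^^^^^^^^^^^^^^^^^^^^^^^^^^^^^^^^^^^^^^^^^^^^^^^^^^^^^^^^^^^^^^^^^^^^^^^^^^^^^^^^^^^^^^^^^^^^^^^^^
  File "fit.py", line 41, in <genexpr>
    f=lambda v:sum(((cv2.GaussianBlur(sil(c,parts,v[0]/1e3,v[1]/1e3,v[2]/50,o,K,N),(0,0),3)-F)**2).sum()/F.sum() for c,o,I,F in sel)
                                      ~~~^^^^^^^^^^^^^^^^^^^^^^^^^^^^^^^^^^^^^^^^^
  File "fit.py", line 12, in sil
    h=cv2.convexHull(((proj(cam,X)-o+.5)*K-.5).astype(np.float32))
                       ~~~~^^^^^^^
  File "h.py", line 12, in proj
    i=optics.camera_info(cam)
ValueError: time passes only in moves, steps and waits
```

```bash
sed -i 's/^from cell import arm, optics/from cell import arm, optics\nimport functools\nci=functools.lru_cache(None)(optics.camera_info)/; s/i=optics.camera_info(cam)/i=ci(cam)/' h.py
python3 - <<'E'
from h import *
i=optics.get_image("top").astype(int)
print(i[178,205:250].tolist());print(i[205,135:180:2].tolist());print(arm.observe()['clock'])
E
```

```text
[[118, 121, 120], [120, 124, 122], [115, 118, 118], [115, 118, 118], [115, 118, 117], [117, 119, 117], [115, 117, 116], [117, 119, 119], [118, 120, 119], [111, 114, 112], [95, 93, 91], [84, 76, 71], [90, 81, 78], [116, 110, 101], [140, 130, 110], [154, 140, 106], [164, 144, 103], [164, 145, 101], [158, 138, 99], [150, 134, 101], [137, 128, 106], [123, 120, 112], [104, 99, 97], [78, 70, 68], [67, 50, 47], [57, 40, 36], [46, 37, 36], [37, 33, 30], [37, 32, 34], [44, 39, 38], [58, 52, 49], [84, 80, 79], [103, 103, 101], [116, 119, 118], [119, 122, 120], [120, 122, 121], [121, 124, 122], [120, 122, 122], [122, 124, 123], [121, 124, 124], [120, 122, 122], [120, 122, 122], [120, 122, 120], [122, 123, 122], [119, 120, 119]]
[[120, 123, 122], [117, 119, 117], [118, 119, 119], [114, 116, 115], [76, 77, 78], [48, 49, 48], [97, 95, 99], [105, 108, 109], [104, 107, 108], [103, 106, 108], [103, 106, 108], [105, 107, 111], [103, 106, 108], [102, 105, 107], [80, 82, 85], [43, 44, 44], [96, 99, 97], [119, 122, 121], [119, 122, 121], [117, 120, 120], [118, 119, 119], [119, 121, 120], [119, 121, 120]]
1.35
```

```bash
python3 - <<'E'
s=open('fit.py').read()
a=s.index("    im=im.astype(float)");b=s.index("    return m\n")
s=s[:a]+'''    im=im.astype(float);g=im.mean(2);rb=im[:,:,0]-im[:,:,2];md=np.median(g);mr=np.median(rb)
    m=((g<(.6 if n[0]=='c' else .72)*md)|(((rb>mr+8)|(g>1.22*md)) if n[0]=='c' else False)).astype(np.uint8)*255
'''+s[b:]
open('fit.py','w').write(s)
E
python3 run1.py
```

```text
conn_large top+side [581.8 235.9] 14.3 0.024
conn_large top [580.9 235.8] 13.3 0.013
conn_large side [582.4 235.7] 13.6 0.005
conn_small top+side [ 464.4 -136.7] 4.4 0.036
conn_small top [ 463.4 -136.6] 5.5 0.018
conn_small side [ 465.3 -137.8] 7.7 0.006
conn_square top+side [494.5  86. ] -10.6 1.024
conn_square top [492.2  85.3] -9.6 0.787
conn_square side [496.7  89.2] -9.1 0.158
conn_oblong top+side [ 591.9 -270.7] 22.8 0.564
conn_oblong top [ 587.  -268.5] 34.6 0.426
conn_oblong side [ 594.2 -269.4] 18.9 0.084
nest_large top+side [ 514.9 -377.2] -4.7 0.016
nest_large top [ 514.5 -376.5] -3.9 0.003
nest_large side [ 516.6 -379.2] -1.8 0.002
nest_small top+side [ 354.5 -319.6] 1.9 0.018
nest_small top [ 353.9 -319.2] 1.7 0.004
nest_small side [ 355.6 -321.7] 2.6 0.001
nest_square top+side [639.8 -84. ] -2.7 0.014
nest_square top [638.9 -83.9] -2.9 0.002
nest_square side [641.2 -85. ] -3.0 0.003
nest_oblong top+side [521.7 416. ] -15.8 0.008
nest_oblong top [520.8 415.6] -15.6 0.001
nest_oblong side [522.2 416.3] -15.9 0.001
```

View pics/fit.png

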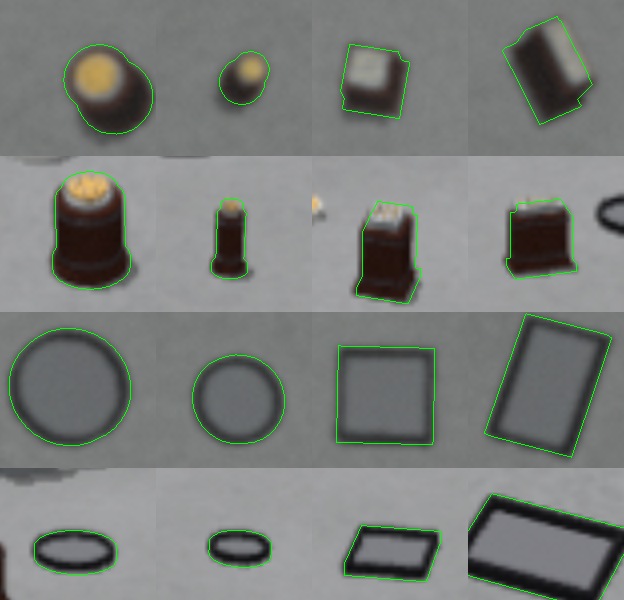

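```bash
sed -i 's/1.22\*md/1.1*md/; s/    return m$/    m=cv2.morphologyEx(m,cv2.MORPH_CLOSE,np.ones((9,9),np.uint8)) if n[0]=="c" else m\n    return m/' fit.py
sed -i "s/^for n,(x,y) in G.items():/for n,(x,y) in list(G.items())[2:4]:/; s/'conn_square':(.492,.073),'conn_oblong':(.583,-.269)/'conn_square':(.492,.085),'conn_oblong':(.588,-.269)/; s/^cv2.imwrite.*/cv2.imwrite('pics\/fit2.png',cv2.resize(np.hstack(T),None,fx=1.8,fy=1.8))/" run1.py; python3 run1.py
```

```text
conn_square top+side [495.3  86.2] -9.2 0.13
conn_square top [493.4  86.1] -6.2 0.081
conn_square side [496.9  85.7] -8.8 0.01
conn_oblong top+side [ 593.9 -274. ] 21.2 0.068
conn_oblong top [ 591.5 -274. ] 21.7 0.038
conn_oblong side [ 595.2 -276. ] 16.3 0.007
```

View pics/fit2.png

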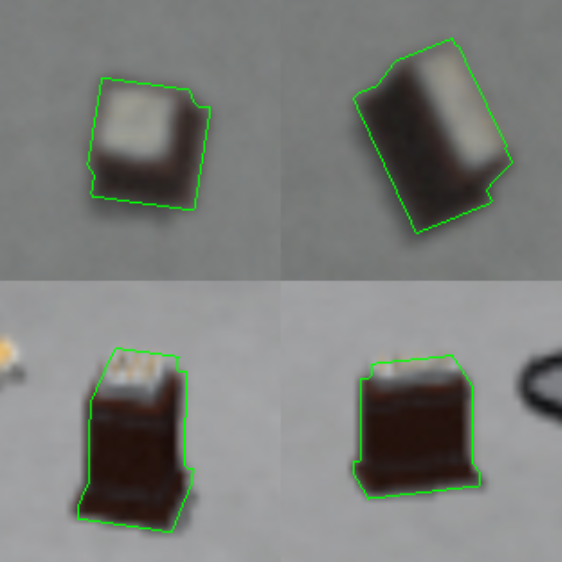

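```bash
cat > plan.py <<'E'
import sys
from h import *
def go(x,y,z,psi=None):
    s=arm.observe();R=Rt.from_rotvec(s['ee_rot']).as_matrix()
    cur=np.degrees(np.arctan2(R[1,0],R[0,0]))%360
    d=np.array([x,y,z])-s['position']
    a=np.radians(cur)
    print('t',round(s['clock'],2),'pos',np.round(s['position'],4),'psi',round(cur,1),'tilt',round(np.degrees(np.arccos(-R[2,2])),2),'w',round(s['width'],3),'F',np.round(s['force'],1))
    print('tool shift mm, present axes',np.round(1e3*R.T@d,1))
    if psi is not None:
        b=np.radians(psi);B=np.array([[np.cos(b),np.sin(b),0],[np.sin(b),-np.cos(b),0],[0,0,-1]])
        print('turn z',round(cur-psi,1),'shift after turn',np.round(1e3*B.T@d,1), 'exact turn rv',np.round(np.degrees(Rt.from_matrix(R.T@B).as_rotvec()),2))
if __name__=='__main__': go(*map(float,sys.argv[1:]))
E
python3 plan.py .582 .236 .16 172
```

```text
t 1.55 pos [0.1582 0.6047 0.2407] psi 165.3 tilt 0.0 w 1.003 F [0.1 0.3 0.4]
tool shift mm, present axes [-503.3 -249.4   80.7]
turn z -6.7 shift after turn [-471.  -306.1   80.7] exact turn rv [ 0.   -0.   -6.66]
```

```bash
python3 -m creep '[{"translation":[0,0,0.01],"rot":[0,0,-6.66],"jaw":0.09},{"translation":[-0.0294,-0.0191,0.005],"rot":[0,0,0],"jaw":0.09},{"translation":[-0.0294,-0.0191,0.005],"rot":[0,0,0],"jaw":0.09},{"translation":[-0.0294,-0.0191,0.005],"rot":[0,0,0],"jaw":0.09},{"translation":[-0.0294,-0.0191,0.005],"rot":[0,0,0],"jaw":0.09},{"translation":[-0.0294,-0.0191,0.005],"rot":[0,0,0],"jaw":0.09},{"translation":[-0.0294,-0.0191,0.005],"rot":[0,0,0],"jaw":0.09},{"translation":[-0.0294,-0.0191,0.005],"rot":[0,0,0],"jaw":0.09},{"translation":[-0.0294,-0.0191,0.005],"rot":[0,0,0],"jaw":0.09}]' 25; python3 plan.py .582 .236 .16 172
```

```text
clock: 2.3
position: [0.3709, 0.4194, 0.1907]
ee_rot: [0.219, 3.134, 0.001]
force: [0.6, 0.9, -1.0]
width: 0.982
t 2.3 pos [0.3709 0.4194 0.1907] psi 172.0 tilt 0.03 w 0.982 F [ 0.6  0.9 -1. ]
tool shift mm, present axes [-234.5 -152.3   30.7]
turn z 0.0 shift after turn [-234.5 -152.2   30.7] exact turn rv [0.03 0.01 0.  ]
```

```bash
python3 -m creep '[{"translation":[-0.0293,-0.019,0.004],"rot":[0,0,0],"jaw":0.088},{"translation":[-0.0293,-0.019,0.004],"rot":[0,0,0],"jaw":0.088},{"translation":[-0.0293,-0.019,0.004],"rot":[0,0,0],"jaw":0.088},{"translation":[-0.0293,-0.019,0.004],"rot":[0,0,0],"jaw":0.088},{"translation":[-0.0293,-0.019,0.004],"rot":[0,0,0],"jaw":0.088},{"translation":[-0.0293,-0.019,0.004],"rot":[0,0,0],"jaw":0.088},{"translation":[-0.0293,-0.019,0.004],"rot":[0,0,0],"jaw":0.088},{"translation":[-0.0293,-0.019,0.003],"rot":[0,0,0],"jaw":0.088},{"translation":[0,0,0],"rot":[0,0,0],"jaw":0.088},{"translation":[0,0,0],"rot":[0,0,0],"jaw":0.088}]' 25; python3 plan.py .582 .236 .032 172; python3 -c "
from h import *
shot('side','s1',(170,150,430,345),3)"
```

```text
clock: 3.13
position: [0.5824, 0.2348, 0.1594]
ee_rot: [0.227, 3.133, -0.002]
force: [0.1, 0.8, -0.0]
width: 0.961
t 3.13 pos [0.5824 0.2348 0.1594] psi 171.7 tilt 0.07 w 0.961 F [ 0.1  0.8 -0. ]
tool shift mm, present axes [  0.6   1.3 127.4]
turn z -0.3 shift after turn [  0.5   1.2 127.4] exact turn rv [-0.06  0.03 -0.27]
```

View pics/s1.png

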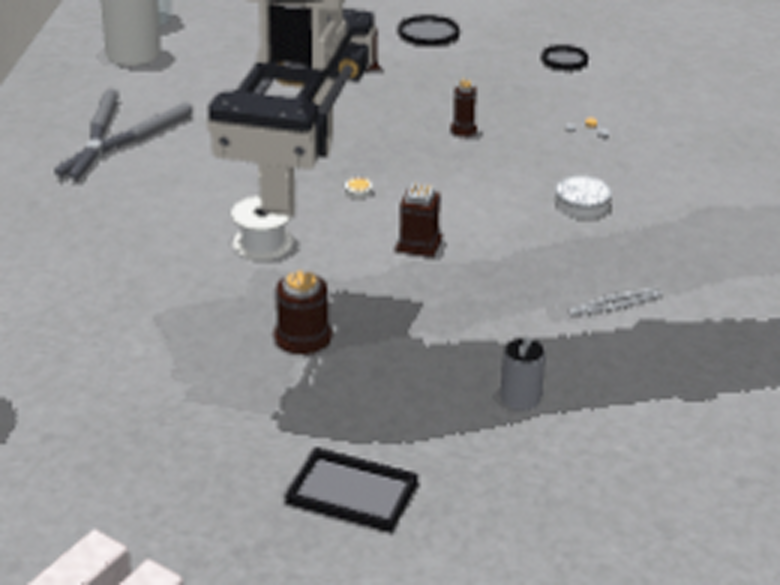

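The gripper hangs above and behind the large connector (crop 300,310), nothing nearby in its way. I descend and grip.

```bash
python3 -m creep '[{"translation":[0,0.001,0.018],"rot":[0,0,0],"jaw":0.088},{"translation":[0,0,0.018],"rot":[0,0,0],"jaw":0.088},{"translation":[0,0,0.018],"rot":[0,0,0],"jaw":0.088},{"translation":[0,0,0.018],"rot":[0,0,0],"jaw":0.088},{"translation":[0,0,0.018],"rot":[0,0,0],"jaw":0.088},{"translation":[0,0,0.018],"rot":[0,0,0],"jaw":0.088},{"translation":[0,0,0.018],"rot":[0,0,0],"jaw":0.088},{"translation":[0,0,0],"rot":[0,0,0],"jaw":0.06},{"translation":[0,0,0],"rot":[0,0,0],"jaw":0.05},{"translation":[0,0,0],"rot":[0,0,0],"jaw":0.035},{"translation":[0,0,0],"rot":[0,0,0],"jaw":0.035},{"translation":[0,0,0],"rot":[0,0,0],"jaw":0.035}]' 25; python3 -m creep '[{"translation":[0,0,0],"rot":[0,0,0],"jaw":0.03},{"translation":[0,0,0],"rot":[0,0,0],"jaw":0.03},{"translation":[0,0,0],"rot":[0,0,0],"jaw":0.03}]';python3 plan.py .582 .236 .032 172
```

```text
clock: 4.18
position: [0.5815, 0.2391, 0.0351]
ee_rot: [0.219, 3.132, 0.002]
force: [-0.7, -0.6, 0.1]
width: 0.641
clock: 4.43
position: [0.5811, 0.2383, 0.0342]
ee_rot: [0.22, 3.133, 0.0]
force: [-0.6, -1.5, 5.4]
width: 0.453
t 4.43 pos [0.5811 0.2383 0.0342] psi 172.0 tilt 0.03 w 0.453 F [-0.6 -1.5  5.4]
tool shift mm, present axes [-1.2 -2.2  2.2]
turn z -0.0 shift after turn [-1.2 -2.2  2.2] exact turn rv [ 0.01  0.03 -0.02]
```

```bash
python3 -m creep '[{"translation":[0,0,0],"rot":[0,0,0],"jaw":0.03},{"translation":[0,0,-0.01],"rot":[0,0,0],"jaw":0.03},{"translation":[0,0,-0.02],"rot":[0,0,0],"jaw":0.03},{"translation":[0,0,-0.025],"rot":[0,0,0],"jaw":0.03},{"translation":[0,0,-0.025],"rot":[0,0,0],"jaw":0.03},{"translation":[0,0,-0.02],"rot":[0,0,0],"jaw":0.03},{"translation":[0,0,0],"rot":[0,0,0],"jaw":0.03}]';python3 plan.py .515 -.377 .134 172; python3 -c "
from h import *
shot('side','s2',(170,150,430,345),3)"
```

```text
clock: 5.02
position: [0.5832, 0.2395, 0.1387]
ee_rot: [0.219, 3.128, 0.006]
force: [1.3, -0.1, -0.8]
width: 0.452
t 5.02 pos [0.5832 0.2395 0.1387] psi 172.0 tilt 0.4 w 0.452 F [ 1.3 -0.1 -0.8]
tool shift mm, present axes [ -18.3 -620.     2.3]
turn z -0.0 shift after turn [ -18.3 -620.     4.7] exact turn rv [ 0.23  0.33 -0.01]
```

View pics/s2.png

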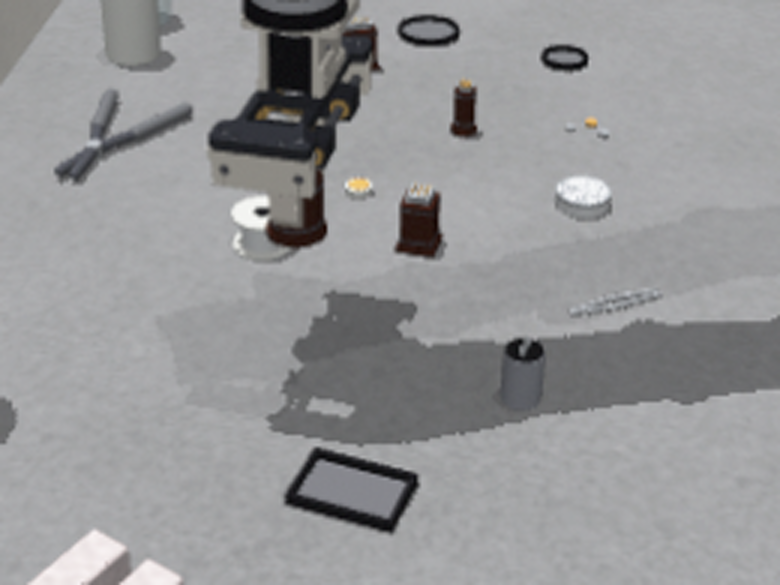

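The large connector is in the jaws, clear of the bench (crop 297,210).

```bash
python3 -m creep '[{"translation":[-0.001,-0.02,0],"rot":[0,0,0],"jaw":0.03},{"translation":[-0.001,-0.032,0],"rot":[0,0,0],"jaw":0.03},{"translation":[-0.001,-0.032,0],"rot":[0,0,0],"jaw":0.03},{"translation":[-0.001,-0.032,0],"rot":[0,0,0],"jaw":0.03},{"translation":[-0.001,-0.032,0],"rot":[0,0,0],"jaw":0.03},{"translation":[-0.001,-0.032,0],"rot":[0,0,0],"jaw":0.03},{"translation":[-0.001,-0.032,0],"rot":[0,0,0],"jaw":0.03},{"translation":[-0.001,-0.032,0],"rot":[0,0,0],"jaw":0.03},{"translation":[-0.001,-0.032,0],"rot":[0,0,0],"jaw":0.03},{"translation":[-0.001,-0.032,0],"rot":[0,0,0],"jaw":0.03},{"translation":[-0.001,-0.032,0],"rot":[0,0,0],"jaw":0.03}]';python3 plan.py .515 -.377 .134 172
```

```text
clock: 5.98
position: [0.5433, -0.1011, 0.1329]
ee_rot: [-0.219, -3.132, -0.0]
force: [1.4, -0.0, -1.3]
width: 0.455
t 5.98 pos [ 0.5433 -0.1011  0.1329] psi 172.0 tilt 0.1 w 0.455 F [ 1.4 -0.  -1.3]
tool shift mm, present axes [ -10.3 -277.2   -1.1]
turn z 0.0 shift after turn [ -10.3 -277.2   -1.1] exact turn rv [ 0.   -0.1   0.01]
```

```bash
python3 -m creep '[{"translation":[-0.001,-0.032,0],"rot":[0,0,0],"jaw":0.03},{"translation":[-0.001,-0.032,0],"rot":[0,0,0],"jaw":0.03},{"translation":[-0.001,-0.032,0],"rot":[0,0,0],"jaw":0.03},{"translation":[-0.001,-0.032,0],"rot":[0,0,0],"jaw":0.03},{"translation":[-0.001,-0.032,0],"rot":[0,0,0],"jaw":0.03},{"translation":[-0.001,-0.032,0],"rot":[0,0,0],"jaw":0.03},{"translation":[-0.001,-0.032,0],"rot":[0,0,0],"jaw":0.03},{"translation":[-0.001,-0.03,0],"rot":[0,0,0],"jaw":0.03},{"translation":[-0.001,-0.02,0],"rot":[0,0,0],"jaw":0.03},{"translation":[0,0,0],"rot":[0,0,0],"jaw":0.03},{"translation":[0,0,0],"rot":[0,0,0],"jaw":0.03}]';python3 plan.py .515 -.377 .052 172; python3 -c "
from h import *
shot('side','s3',(210,80,410,230),4);shot('top','t3',(400,140,540,280),4)"
```

```text
clock: 6.9
position: [0.514, -0.3733, 0.1326]
ee_rot: [-0.223, -3.132, -0.001]
force: [0.5, 1.3, -0.8]
width: 0.453
t 6.9 pos [ 0.514  -0.3733  0.1326] psi 171.8 tilt 0.11 w 0.453 F [ 0.5  1.3 -0.8]
tool shift mm, present axes [-1.7 -3.5 80.6]
turn z -0.2 shift after turn [-1.5 -3.5 80.6] exact turn rv [ 0.02 -0.1  -0.16]
```

View pics/s3.png

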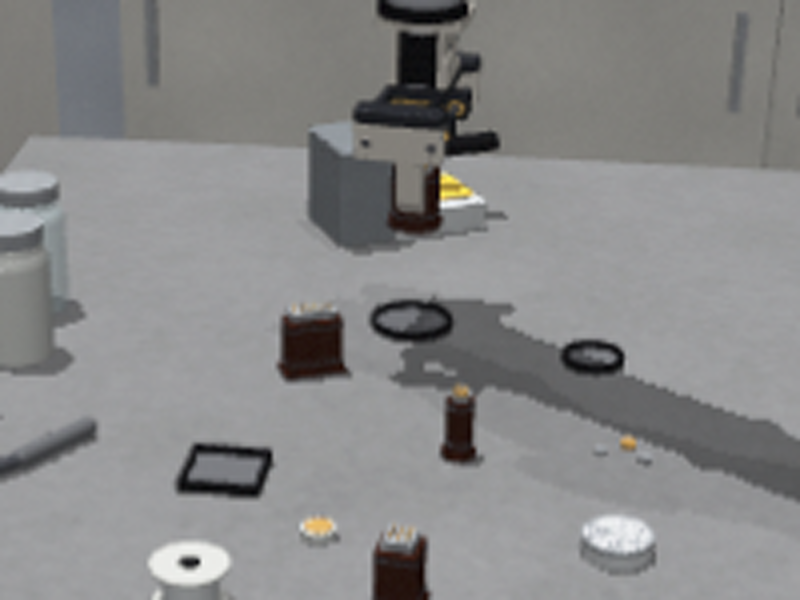

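The large connector is held upright above its nest (crop 412,320). Now lower it.

```bash
python3 -m creep '[{"translation":[-0.001,-0.003,0.016],"rot":[0,0,0],"jaw":0.03},{"translation":[0,0,0.02],"rot":[0,0,0],"jaw":0.03},{"translation":[0,0,0.02],"rot":[0,0,0],"jaw":0.03},{"translation":[0,0,0.016],"rot":[0,0,0],"jaw":0.03},{"translation":[0,0,0.008],"rot":[0,0,0],"jaw":0.03},{"translation":[0,0,0.004],"rot":[0,0,0],"jaw":0.03},{"translation":[0,0,0.003],"rot":[0,0,0],"jaw":0.03},{"translation":[0,0,0],"rot":[0,0,0],"jaw":0.03},{"translation":[0,0,0],"rot":[0,0,0],"jaw":0.03}]';python3 plan.py .515 -.377 .037 172
```

```text
clock: 7.75
position: [0.5164, -0.3755, 0.0475]
ee_rot: [0.219, 3.133, -0.001]
force: [0.4, -0.2, -0.7]
width: 0.457
t 7.75 pos [ 0.5164 -0.3755  0.0475] psi 172.0 tilt 0.07 w 0.457 F [ 0.4 -0.2 -0.7]
tool shift mm, present axes [ 1.2 -1.6 10.5]
turn z 0.0 shift after turn [ 1.2 -1.6 10.5] exact turn rv [-0.02  0.06  0.01]
```

```bash
python3 -m creep '[{"translation":[0,-0.001,0.003],"rot":[0,0,0],"jaw":0.03},{"translation":[0,0,0.003],"rot":[0,0,0],"jaw":0.03},{"translation":[0,0,0.002],"rot":[0,0,0],"jaw":0.03},{"translation":[0,0,0.002],"rot":[0,0,0],"jaw":0.03},{"translation":[0,0,0.001],"rot":[0,0,0],"jaw":0.03},{"translation":[0,0,0],"rot":[0,0,0],"jaw":0.03},{"translation":[0,0,0],"rot":[0,0,0],"jaw":0.03}]';python3 plan.py .515 -.377 .037 172;  python3 -c "
from h import *
shot('side','s4',(210,80,410,230),4)"
```

```text
clock: 8.33
position: [0.5157, -0.3765, 0.0372]
ee_rot: [0.219, 3.133, 0.0]
force: [-5.5, 3.9, 14.7]
width: 0.449
t 8.33 pos [ 0.5157 -0.3765  0.0372] psi 172.0 tilt 0.03 w 0.449 F [-5.5  3.9 14.7]
tool shift mm, present axes [ 0.6 -0.5  0.2]
turn z -0.0 shift after turn [ 0.6 -0.5  0.2] exact turn rv [ 0.01  0.03 -0.01]
```

View pics/s4.png

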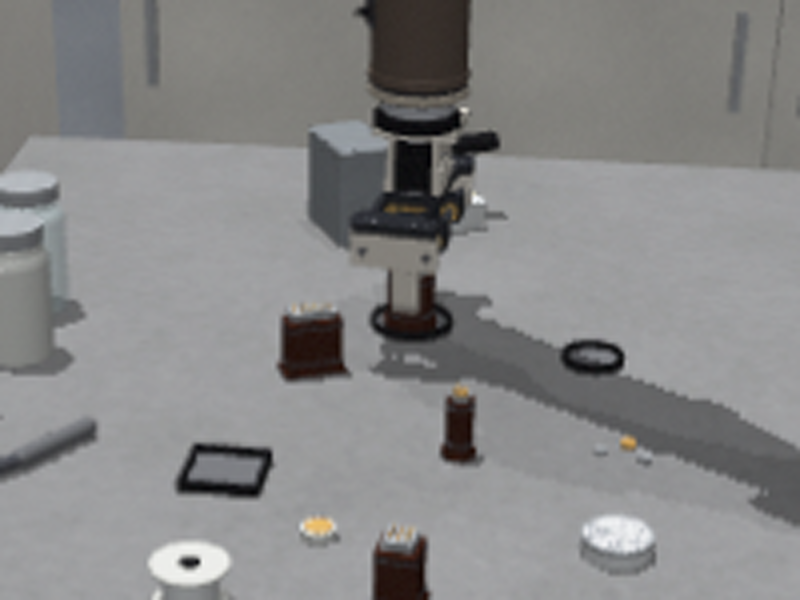

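Contact (14.7 N upward); the connector sits inside the rim. Release and rise.

```bash
python3 -m creep '[{"translation":[0,0,0],"rot":[0,0,0],"jaw":0.045},{"translation":[0,0,0],"rot":[0,0,0],"jaw":0.055},{"translation":[0,0,0],"rot":[0,0,0],"jaw":0.065},{"translation":[0,0,0],"rot":[0,0,0],"jaw":0.065},{"translation":[0,0,0],"rot":[0,0,0],"jaw":0.065},{"translation":[0,0,-0.01],"rot":[0,0,0],"jaw":0.07},{"translation":[0,0,-0.02],"rot":[0,0,0],"jaw":0.07},{"translation":[0,0,-0.03],"rot":[0,0,0],"jaw":0.07},{"translation":[0,0,-0.03],"rot":[0,0,0],"jaw":0.07},{"translation":[0,0,-0.02],"rot":[0,0,0],"jaw":0.07},{"translation":[0,0,0],"rot":[0,0,0],"jaw":0.07}]';python3 plan.py .595 -.274 .14 202;  python3 - <<'E'
from fit import *
ims={c:optics.get_image(c) for c in('top','side')}
shot('side','s5',(210,80,410,230),4)
o,t=fit('conn_oblong',.594,-.274,(.35,),ims=ims);print(o);cv2.imwrite('pics/f5.png',t)
E
```

```text
clock: 9.3
position: [0.5179, -0.3782, 0.1514]
ee_rot: [0.219, 3.127, -0.006]
force: [0.6, -0.6, -0.1]
width: 0.763
t 9.3 pos [ 0.5179 -0.3782  0.1514] psi 172.0 tilt 0.46 w 0.763 F [ 0.6 -0.6 -0.1]
tool shift mm, present axes [-61.8 114.   11.5]
turn z -30.0 shift after turn [-110.5   67.7   11.4] exact turn rv [ -0.29   0.36 -30.02]
{'top+side': (array([ 593.8, -274.2]), np.float64(21.8), np.float64(0.065)), 'top': (array([ 592.1, -274. ]), np.float64(21.7), np.float64(0.033)), 'side': (array([ 595. , -276.7]), np.float64(23.8), np.float64(0.008))}
```

View pics/s5.png

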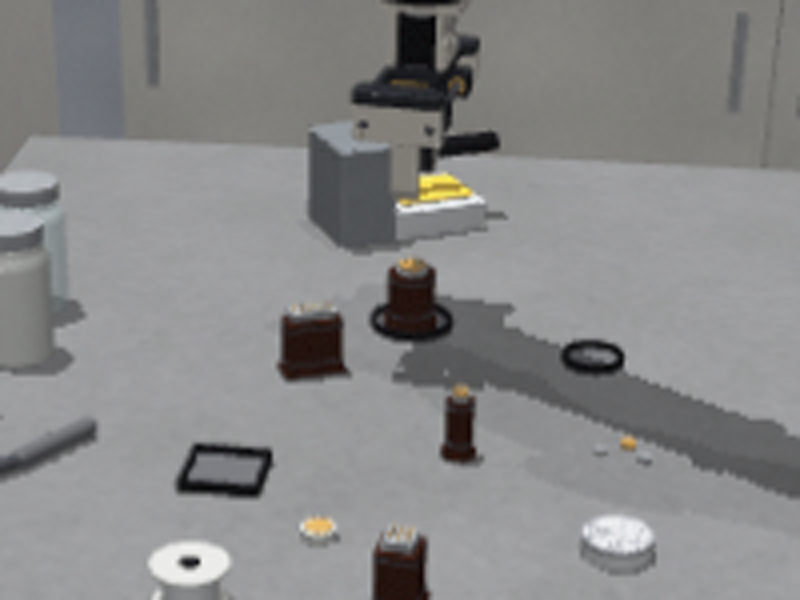

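```bash
python3 -c "
from h import *
print(arm.observe()['joints'])"; python3 -m creep '[{"translation":[-0.015,0.028,0],"rot":[0,0,0],"jaw":0.07},{"translation":[-0.015,0.028,0],"rot":[0,0,0],"jaw":0.07},{"translation":[-0.015,0.028,0],"rot":[0,0,0],"jaw":0.07},{"translation":[-0.015,0.028,0],"rot":[0,0,0],"jaw":0.07},{"translation":[0,0,0.002],"rot":[0,0,-6],"jaw":0.07},{"translation":[0,0,0.002],"rot":[0,0,-6],"jaw":0.07},{"translation":[0,0,0.002],"rot":[0,0,-6],"jaw":0.07},{"translation":[0,0,0.002],"rot":[0,0,-6],"jaw":0.07},{"translation":[0,0,0.002],"rot":[0,0,-6],"jaw":0.07},{"translation":[0,0,0],"rot":[0,0,0],"jaw":0.07},{"translation":[0,0,0],"rot":[0,0,0],"jaw":0.07}]';python3 plan.py .594 -.275 .032 202;python3 -c "
from h import *
print(arm.observe()['joints'])"
```

```text
[ 0.42336043  0.54332219  0.18467069  1.65893228 -0.11712788  0.95012545
  2.0814499 ]
clock: 10.37
position: [0.5899, -0.2737, 0.1345]
ee_rot: [0.594, -3.083, -0.002]
force: [0.7, -0.4, 0.3]
width: 0.762
t 10.37 pos [ 0.5899 -0.2737  0.1345] psi 201.8 tilt 0.13 w 0.762 F [ 0.7 -0.4  0.3]
tool shift mm, present axes [ -3.5  -2.9 102.5]
turn z -0.2 shift after turn [ -3.3  -2.8 102.5] exact turn rv [ 0.11 -0.08 -0.2 ]
[ 0.32680584  0.57165174  0.03902779  1.62535401 -0.02650253  0.94737407
  2.32649588]
```

```bash
python3 -m creep '[{"translation":[-0.003,-0.003,0.016],"rot":[0,0,0],"jaw":0.07},{"translation":[0,0,0.018],"rot":[0,0,0],"jaw":0.07},{"translation":[0,0,0.018],"rot":[0,0,0],"jaw":0.07},{"translation":[0,0,0.018],"rot":[0,0,0],"jaw":0.07},{"translation":[0,0,0.016],"rot":[0,0,0],"jaw":0.07},{"translation":[0,0,0.014],"rot":[0,0,0],"jaw":0.07},{"translation":[0,0,0],"rot":[0,0,0],"jaw":0.05},{"translation":[0,0,0],"rot":[0,0,0],"jaw":0.04},{"translation":[0,0,0],"rot":[0,0,0],"jaw":0.03},{"translation":[0,0,0],"rot":[0,0,0],"jaw":0.02},{"translation":[0,0,0],"rot":[0,0,0],"jaw":0.012},{"translation":[0,0,0],"rot":[0,0,0],"jaw":0.012}]'; python3 -m creep '[{"translation":[0,0,0],"rot":[0,0,0],"jaw":0.012},{"translation":[0,0,0],"rot":[0,0,0],"jaw":0.012},{"translation":[0,0,0],"rot":[0,0,0],"jaw":0.012},{"translation":[0,0,0],"rot":[0,0,0],"jaw":0.012}]';python3 plan.py .594 -.275 .032 202
```

```text
clock: 11.37
position: [0.595, -0.2757, 0.0366]
ee_rot: [-0.599, 3.083, -0.001]
force: [-0.3, 0.1, -0.2]
width: 0.378
clock: 11.7
position: [0.5947, -0.2754, 0.0361]
ee_rot: [-0.599, 3.084, 0.0]
force: [-0.6, 0.3, 5.1]
width: 0.239
t 11.7 pos [ 0.5947 -0.2754  0.0361] psi 202.0 tilt 0.02 w 0.239 F [-0.6  0.3  5.1]
tool shift mm, present axes [0.5 0.7 4.1]
turn z 0.0 shift after turn [0.5 0.7 4.1] exact turn rv [-0.    0.02  0.  ]
```

```bash
python3 -m creep '[{"translation":[0,0,-0.01],"rot":[0,0,0],"jaw":0.012},{"translation":[0,0,-0.02],"rot":[0,0,0],"jaw":0.012},{"translation":[0,0,-0.02],"rot":[0,0,5],"jaw":0.012},{"translation":[0,0,-0.02],"rot":[0,0,5],"jaw":0.012},{"translation":[0,0,-0.015],"rot":[0,0,5],"jaw":0.012},{"translation":[0,0,-0.01],"rot":[0,0,5],"jaw":0.012},{"translation":[0,0,-0.005],"rot":[0,0,6],"jaw":0.012},{"translation":[0,0,0],"rot":[0,0,6],"jaw":0.012},{"translation":[0,0,0],"rot":[0,0,5.8],"jaw":0.012},{"translation":[0,0,0],"rot":[0,0,0],"jaw":0.012},{"translation":[0,0,0],"rot":[0,0,0],"jaw":0.012}]';python3 plan.py .5217 .416 .134 164.2; python3 -c "
from h import *
shot('side','s6',(210,80,410,230),4)"
```

```text
clock: 12.62
position: [0.5945, -0.2754, 0.136]
ee_rot: [-0.427, -3.112, 0.0]
force: [-0.0, -0.3, -0.9]
width: 0.235
t 12.62 pos [ 0.5945 -0.2754  0.136 ] psi 164.4 tilt 0.01 w 0.235 F [-0.  -0.3 -0.9]
tool shift mm, present axes [256.2 646.3   1.9]
turn z 0.2 shift after turn [258.3 645.4   2. ] exact turn rv [-0.01 -0.01  0.19]
```

View pics/s6.png

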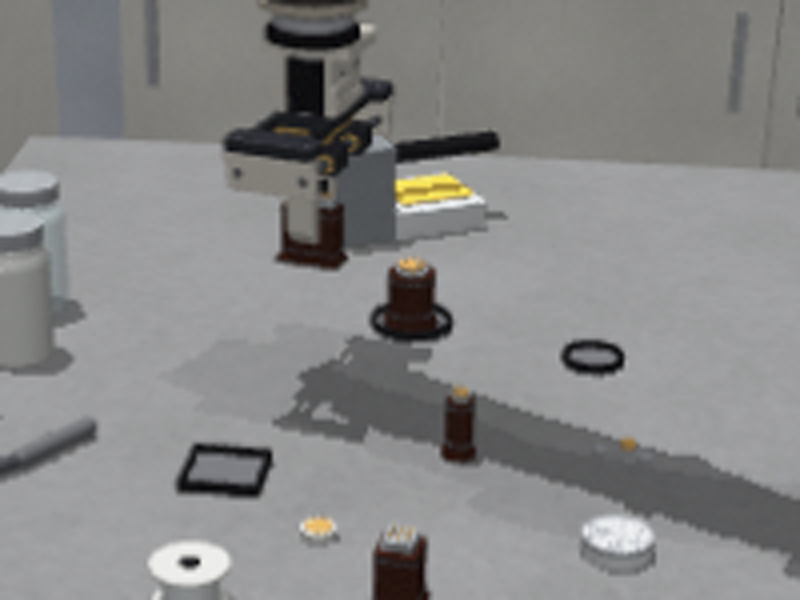

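The oblong connector is held upright (crop 313,235). Carry to its nest.

```bash
python3 -m creep '[{"translation":[0.0064,0.0162,0],"rot":[0,0,0],"jaw":0.012},{"translation":[0.0128,0.0323,0],"rot":[0,0,0],"jaw":0.012},{"translation":[0.0128,0.0323,0],"rot":[0,0,0],"jaw":0.012},{"translation":[0.0128,0.0323,0],"rot":[0,0,0],"jaw":0.012},{"translation":[0.0128,0.0323,0],"rot":[0,0,0],"jaw":0.012},{"translation":[0.0128,0.0323,0],"rot":[0,0,0],"jaw":0.012},{"translation":[0.0128,0.0323,0],"rot":[0,0,0],"jaw":0.012},{"translation":[0.0128,0.0323,0],"rot":[0,0,0],"jaw":0.012},{"translation":[0.0128,0.0323,0],"rot":[0,0,0],"jaw":0.012},{"translation":[0.0128,0.0323,0],"rot":[0,0,0],"jaw":0.012},{"translation":[0.0128,0.0323,0],"rot":[0,0,0],"jaw":0.012},{"translation":[0.0128,0.0323,0],"rot":[0,0,0],"jaw":0.012}]'; python3 plan.py .5217 .416 .134 164.2
```

```text
clock: 13.67
position: [0.5538, 0.1235, 0.136]
ee_rot: [0.427, 3.112, 0.0]
force: [-0.7, -0.6, -0.4]
width: 0.242
t 13.67 pos [0.5538 0.1235 0.136 ] psi 164.4 tilt 0.02 w 0.242 F [-0.7 -0.6 -0.4]
tool shift mm, present axes [109.6 273.    2. ]
turn z 0.2 shift after turn [110.5 272.7   2. ] exact turn rv [0.01 0.01 0.18]
```

```bash
python3 -m creep '[{"translation":[0.0128,0.0323,0],"rot":[0,0,0],"jaw":0.012},{"translation":[0.0128,0.0323,0],"rot":[0,0,0],"jaw":0.012},{"translation":[0.0128,0.0323,0],"rot":[0,0,0],"jaw":0.012},{"translation":[0.0128,0.0323,0],"rot":[0,0,0],"jaw":0.012},{"translation":[0.0128,0.0323,0],"rot":[0,0,0],"jaw":0.012},{"translation":[0.0128,0.0323,0],"rot":[0,0,0],"jaw":0.012},{"translation":[0.0128,0.0323,0],"rot":[0,0,0],"jaw":0.012},{"translation":[0.0128,0.031,0],"rot":[0,0,0],"jaw":0.012},{"translation":[0.007,0.015,0],"rot":[0,0,0],"jaw":0.012},{"translation":[0,0,0],"rot":[0,0,0],"jaw":0.012},{"translation":[0,0,0],"rot":[0,0,0],"jaw":0.012}]'; python3 plan.py .5217 .416 .039 164.2; python3 -c "
from h import *
shot('side','s7',(200,180,400,330),4)"
```

```text
clock: 14.58
position: [0.5224, 0.4142, 0.1354]
ee_rot: [-0.426, -3.112, 0.001]
force: [0.7, -0.2, -1.0]
width: 0.238
t 14.58 pos [0.5224 0.4142 0.1354] psi 164.4 tilt 0.04 w 0.238 F [ 0.7 -0.2 -1. ]
tool shift mm, present axes [ 1.1  1.6 96.4]
turn z 0.2 shift after turn [ 1.2  1.5 96.4] exact turn rv [-0.03 -0.02  0.22]
```

View pics/s7.png

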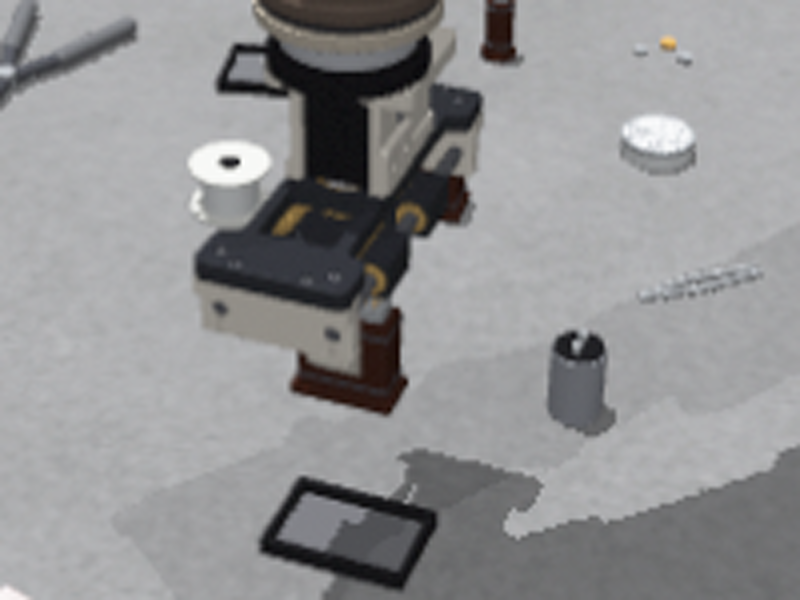

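The oblong connector hangs above its nest (crop 350,530), aligned with it. Lower.

```bash
python3 -m creep '[{"translation":[0.001,0.0015,0.012],"rot":[0,0,0],"jaw":0.012},{"translation":[0,0,0.02],"rot":[0,0,0],"jaw":0.012},{"translation":[0,0,0.02],"rot":[0,0,0],"jaw":0.012},{"translation":[0,0,0.018],"rot":[0,0,0],"jaw":0.012},{"translation":[0,0,0.01],"rot":[0,0,0],"jaw":0.012},{"translation":[0,0,0.005],"rot":[0,0,0],"jaw":0.012},{"translation":[0,0,0.003],"rot":[0,0,0],"jaw":0.012},{"translation":[0,0,0.002],"rot":[0,0,0],"jaw":0.012},{"translation":[0,0,0],"rot":[0,0,0],"jaw":0.012},{"translation":[0,0,0],"rot":[0,0,0],"jaw":0.012}]'; python3 plan.py .5217 .416 .039 164.2; python3 -c "
from h import *
shot('side','s8',(200,180,400,330),4)"
```

```text
clock: 15.47
position: [0.5229, 0.4156, 0.0466]
ee_rot: [0.432, 3.111, 0.002]
force: [-1.0, 1.1, -1.4]
width: 0.238
t 15.47 pos [0.5229 0.4156 0.0466] psi 164.2 tilt 0.08 w 0.238 F [-1.   1.1 -1.4]
tool shift mm, present axes [1.2 0.  7.6]
turn z -0.0 shift after turn [1.2 0.  7.6] exact turn rv [ 0.07  0.04 -0.  ]
```

View pics/s8.png

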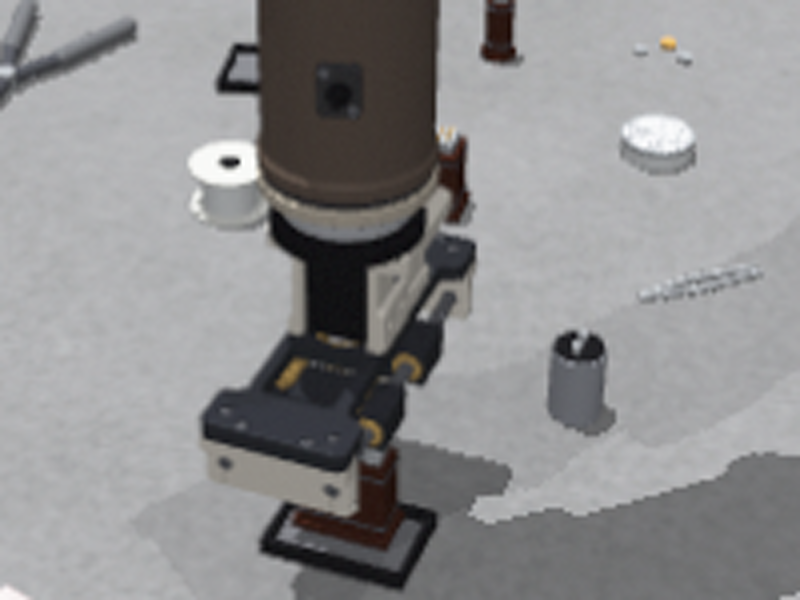

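```bash
python3 -m creep '[{"translation":[0,0,0.003],"rot":[0,0,0],"jaw":0.012},{"translation":[0,0,0.002],"rot":[0,0,0],"jaw":0.012},{"translation":[0,0,0.002],"rot":[0,0,0],"jaw":0.012},{"translation":[0,0,0.001],"rot":[0,0,0],"jaw":0.012},{"translation":[0,0,0],"rot":[0,0,0],"jaw":0.012},{"translation":[0,0,0],"rot":[0,0,0],"jaw":0.012},{"translation":[0,0,0],"rot":[0,0,0],"jaw":0.012}]'; python3 plan.py .5217 .416 .039 164.2; python3 -c "
from h import *
shot('side','s9',(200,180,400,330),4)"
```

```text
clock: 16.1
position: [0.5224, 0.4155, 0.039]
ee_rot: [0.432, 3.112, 0.001]
force: [-3.6, -2.6, 12.4]
width: 0.235
t 16.1 pos [0.5224 0.4155 0.039 ] psi 164.2 tilt 0.04 w 0.235 F [-3.6 -2.6 12.4]
tool shift mm, present axes [ 0.8  0.3 -0. ]
turn z 0.0 shift after turn [ 0.8  0.3 -0. ] exact turn rv [0.04 0.01 0.01]
```

View pics/s9.png

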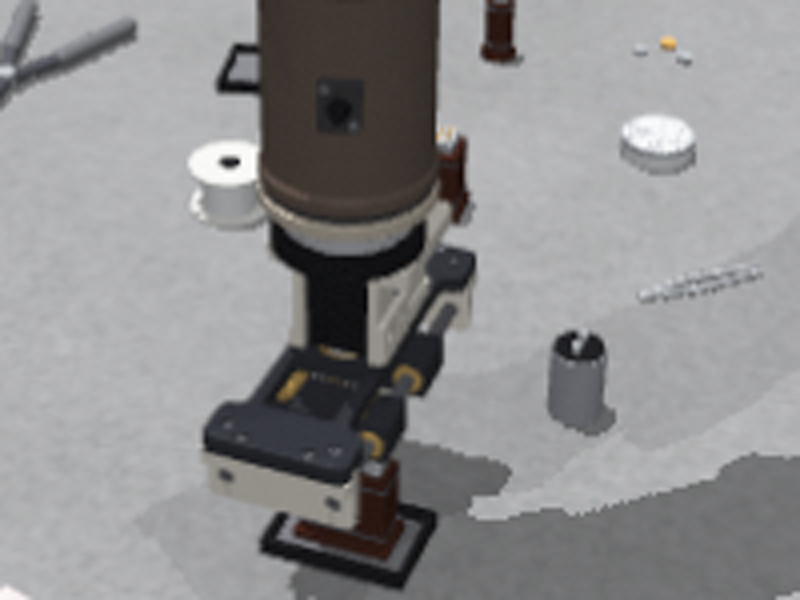

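On the floor (12.4 N), flange inside the rim. Release, rise.

```bash
python3 -m creep '[{"translation":[0,0,0],"rot":[0,0,0],"jaw":0.025},{"translation":[0,0,0],"rot":[0,0,0],"jaw":0.04},{"translation":[0,0,0],"rot":[0,0,0],"jaw":0.05},{"translation":[0,0,0],"rot":[0,0,0],"jaw":0.06},{"translation":[0,0,0],"rot":[0,0,0],"jaw":0.07},{"translation":[0,0,-0.01],"rot":[0,0,0],"jaw":0.08},{"translation":[0,0,-0.02],"rot":[0,0,0],"jaw":0.08},{"translation":[0,0,-0.03],"rot":[0,0,0],"jaw":0.08},{"translation":[0,0,-0.03],"rot":[0,0,0],"jaw":0.08},{"translation":[0,0,-0.01],"rot":[0,0,-4],"jaw":0.08},{"translation":[0,0,0],"rot":[0,0,-4],"jaw":0.08},{"translation":[0,0,0],"rot":[0,0,0],"jaw":0.08}]';python3 plan.py .495 .086 .14 172;  python3 -c "
from h import *
shot('side','s10',(200,180,400,330),4)"
```

```text
clock: 17.15
position: [0.523, 0.4157, 0.1398]
ee_rot: [0.209, 3.133, 0.003]
force: [0.7, -0.3, -0.2]
width: 0.872
t 17.15 pos [0.523  0.4157 0.1398] psi 172.4 tilt 0.16 w 0.872 F [ 0.7 -0.3 -0.2]
tool shift mm, present axes [ -15.9 -330.5   -0.9]
turn z 0.4 shift after turn [-1.810e+01 -3.304e+02 -2.000e-01] exact turn rv [0.12 0.1  0.38]
```

View pics/s10.png

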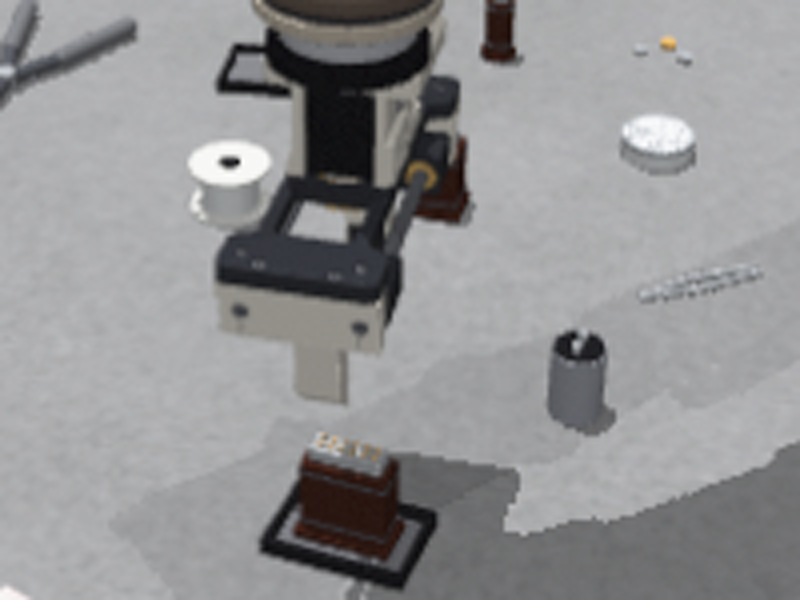

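The oblong connector stands in its nest (crop 350,510). On to the square one.

```bash
python3 -m creep '[{"translation":[-0.0016,-0.033,0],"rot":[0,0,0.4],"jaw":0.08},{"translation":[-0.0016,-0.033,0],"rot":[0,0,0],"jaw":0.08},{"translation":[-0.0016,-0.033,0],"rot":[0,0,0],"jaw":0.08},{"translation":[-0.0016,-0.033,0],"rot":[0,0,0],"jaw":0.08},{"translation":[-0.0018,-0.033,0],"rot":[0,0,0],"jaw":0.08},{"translation":[-0.0018,-0.033,0],"rot":[0,0,0],"jaw":0.08},{"translation":[-0.0018,-0.033,0],"rot":[0,0,0],"jaw":0.08},{"translation":[-0.0018,-0.033,0],"rot":[0,0,0],"jaw":0.08},{"translation":[-0.0018,-0.033,0],"rot":[0,0,0],"jaw":0.08},{"translation":[-0.0018,-0.033,0],"rot":[0,0,0],"jaw":0.08},{"translation":[0,0,0],"rot":[0,0,0],"jaw":0.08},{"translation":[0,0,0],"rot":[0,0,0],"jaw":0.08}]';python3 plan.py .495 .086 .034 172;  python3 -c "
from h import *
shot('side','s11',(200,130,400,280),4)"
```

```text
clock: 18.2
position: [0.4921, 0.084, 0.1376]
ee_rot: [-0.235, -3.132, 0.001]
force: [-0.0, 0.3, 0.7]
width: 0.869
t 18.2 pos [0.4921 0.084  0.1376] psi 171.4 tilt 0.06 w 0.869 F [-0.   0.3  0.7]
tool shift mm, present axes [ -2.6   2.4 103.6]
turn z -0.6 shift after turn [ -2.6   2.3 103.6] exact turn rv [-0.04 -0.05 -0.57]
```

View pics/s11.png

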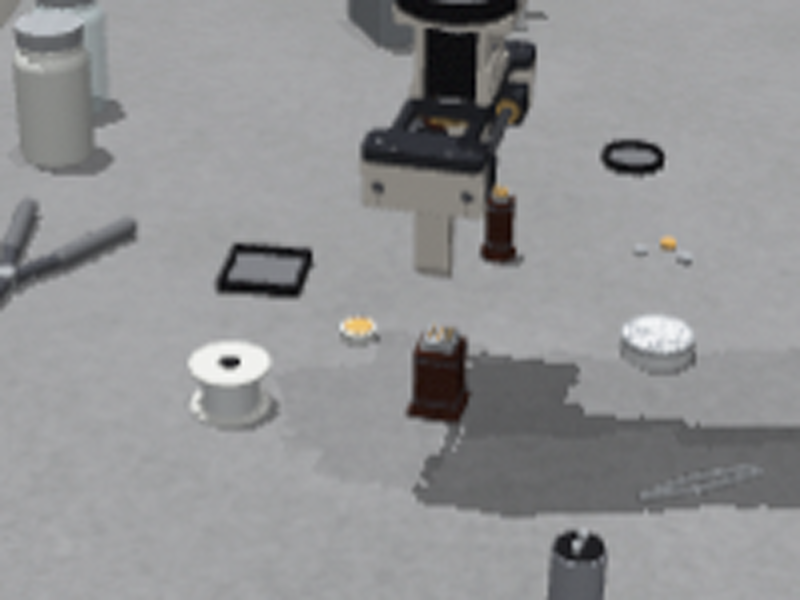

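```bash
python3 -m creep '[{"translation":[-0.0025,0.002,0.015],"rot":[0,0,0],"jaw":0.08},{"translation":[0,0,0.018],"rot":[0,0,0],"jaw":0.08},{"translation":[0,0,0.018],"rot":[0,0,0],"jaw":0.08},{"translation":[0,0,0.018],"rot":[0,0,0],"jaw":0.08},{"translation":[0,0,0.018],"rot":[0,0,0],"jaw":0.08},{"translation":[0,0,0.015],"rot":[0,0,0],"jaw":0.08},{"translation":[0,0,0],"rot":[0,0,0],"jaw":0.06},{"translation":[0,0,0],"rot":[0,0,0],"jaw":0.05},{"translation":[0,0,0],"rot":[0,0,0],"jaw":0.04},{"translation":[0,0,0],"rot":[0,0,0],"jaw":0.03},{"translation":[0,0,0],"rot":[0,0,0],"jaw":0.02},{"translation":[0,0,0],"rot":[0,0,0],"jaw":0.02}]'; python3 -m creep '[{"translation":[0,0,0],"rot":[0,0,0],"jaw":0.02},{"translation":[0,0,0],"rot":[0,0,0],"jaw":0.02},{"translation":[0,0,0],"rot":[0,0,0],"jaw":0.02},{"translation":[0,0,0],"rot":[0,0,0],"jaw":0.02}]';python3 plan.py .64 -.084 .034 172
```

```text
clock: 19.25
position: [0.4958, 0.0881, 0.0365]
ee_rot: [0.225, 3.132, 0.001]
force: [-0.4, -0.1, -0.4]
width: 0.485
clock: 19.58
position: [0.4955, 0.0879, 0.036]
ee_rot: [0.225, 3.133, 0.0]
force: [-1.1, -0.4, 5.9]
width: 0.327
t 19.58 pos [0.4955 0.0879 0.036 ] psi 171.8 tilt 0.02 w 0.327 F [-1.1 -0.4  5.9]
tool shift mm, present axes [-167.6 -149.5    2. ]
turn z -0.2 shift after turn [-167.  -150.1    2. ] exact turn rv [ 0.01  0.02 -0.2 ]
```

```bash
python3 -m creep '[{"translation":[0,0,-0.01],"rot":[0,0,0],"jaw":0.02},{"translation":[0,0,-0.025],"rot":[0,0,0],"jaw":0.02},{"translation":[0,0,-0.025],"rot":[0,0,0],"jaw":0.02},{"translation":[-0.012,-0.0107,-0.02],"rot":[0,0,0],"jaw":0.02},{"translation":[-0.024,-0.0214,0],"rot":[0,0,0],"jaw":0.02},{"translation":[-0.024,-0.0214,0],"rot":[0,0,0],"jaw":0.02},{"translation":[-0.024,-0.0214,0],"rot":[0,0,0],"jaw":0.02},{"translation":[-0.024,-0.0214,0],"rot":[0,0,0],"jaw":0.02},{"translation":[-0.024,-0.0214,0],"rot":[0,0,0],"jaw":0.02},{"translation":[-0.024,-0.0214,0],"rot":[0,0,0],"jaw":0.02},{"translation":[-0.0116,-0.0104,0],"rot":[0,0,0],"jaw":0.02},{"translation":[0,0,0],"rot":[0,0,0],"jaw":0.02}]';python3 -m creep '[{"translation":[0,0,0],"rot":[0,0,0],"jaw":0.02}]';python3 plan.py .64 -.084 .039 172;  python3 -c "
from h import *
shot('side','s12',(200,130,400,280),4)"
```

```text
clock: 20.58
position: [0.6415, -0.0889, 0.1162]
ee_rot: [0.232, 3.131, -0.004]
force: [-0.5, -0.3, -1.6]
width: 0.327
clock: 20.67
position: [0.6397, -0.085, 0.1157]
ee_rot: [-0.228, -3.133, 0.0]
force: [-0.1, 1.3, -1.7]
width: 0.326
t 20.67 pos [ 0.6397 -0.085   0.1157] psi 171.7 tilt 0.04 w 0.326 F [-0.1  1.3 -1.7]
tool shift mm, present axes [-0.2  1.1 76.7]
turn z -0.3 shift after turn [-0.2  1.1 76.7] exact turn rv [-0.02 -0.03 -0.31]
```

View pics/s12.png

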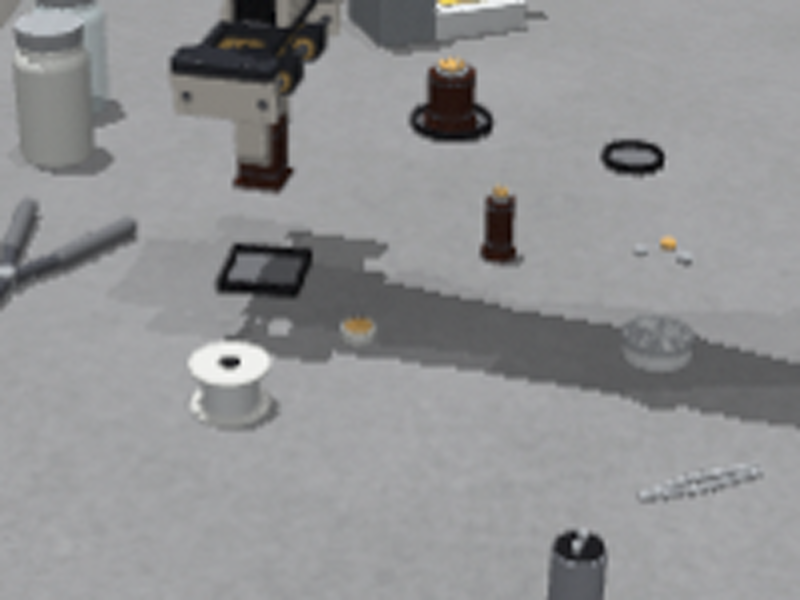

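The square connector hangs over its nest (crop 265,270). Lower.

```bash
python3 -m creep '[{"translation":[0,0.001,0.012],"rot":[0,0,0],"jaw":0.02},{"translation":[0,0,0.018],"rot":[0,0,0],"jaw":0.02},{"translation":[0,0,0.018],"rot":[0,0,0],"jaw":0.02},{"translation":[0,0,0.012],"rot":[0,0,0],"jaw":0.02},{"translation":[0,0,0.006],"rot":[0,0,0],"jaw":0.02},{"translation":[0,0,0.003],"rot":[0,0,0],"jaw":0.02},{"translation":[0,0,0.002],"rot":[0,0,0],"jaw":0.02},{"translation":[0,0,0.002],"rot":[0,0,0],"jaw":0.02},{"translation":[0,0,0.002],"rot":[0,0,0],"jaw":0.02},{"translation":[0,0,0],"rot":[0,0,0],"jaw":0.02},{"translation":[0,0,0],"rot":[0,0,0],"jaw":0.02}]';python3 plan.py .64 -.084 .039 172;  python3 -c "
from h import *
shot('side','s13',(200,130,400,280),4)"
```

```text
clock: 21.63
position: [0.6403, -0.0831, 0.0411]
ee_rot: [0.225, 3.133, 0.0]
force: [0.2, -0.1, -0.3]
width: 0.326
t 21.63 pos [ 0.6403 -0.0831  0.0411] psi 171.8 tilt 0.04 w 0.326 F [ 0.2 -0.1 -0.3]
tool shift mm, present axes [ 0.1 -0.9  2.1]
turn z -0.2 shift after turn [ 0.1 -0.9  2.1] exact turn rv [ 0.01  0.04 -0.21]
```

View pics/s13.png

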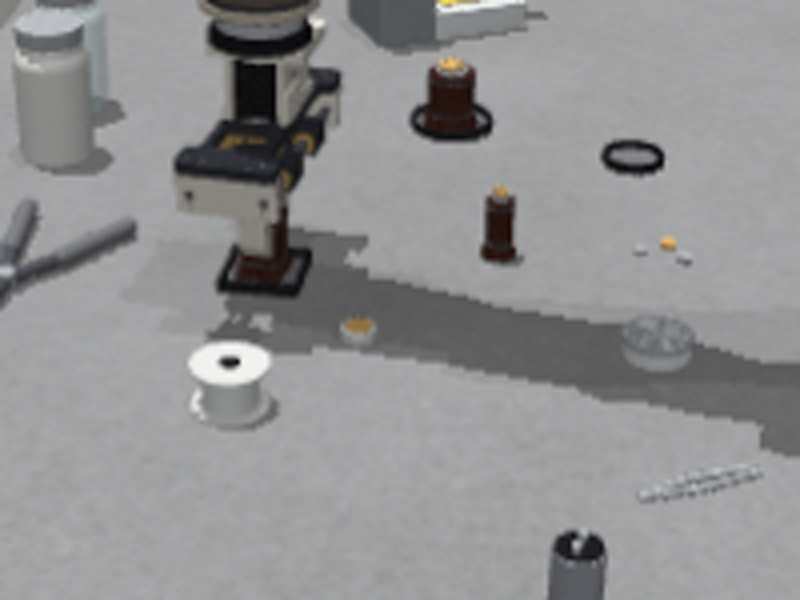

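Inside the rim, about 2 mm above the floor. Touch down, release, rise.

```bash
python3 -m creep '[{"translation":[0,0,0.001],"rot":[0,0,0],"jaw":0.02},{"translation":[0,0,0.001],"rot":[0,0,0],"jaw":0.02},{"translation":[0,0,0.0005],"rot":[0,0,0],"jaw":0.02},{"translation":[0,0,0],"rot":[0,0,0],"jaw":0.02},{"translation":[0,0,0],"rot":[0,0,0],"jaw":0.02}]'; python3 plan.py .64 -.084 .039 172
python3 -m creep '[{"translation":[0,0,0],"rot":[0,0,0],"jaw":0.035},{"translation":[0,0,0],"rot":[0,0,0],"jaw":0.045},{"translation":[0,0,0],"rot":[0,0,0],"jaw":0.055},{"translation":[0,0,0],"rot":[0,0,0],"jaw":0.06},{"translation":[0,0,0],"rot":[0,0,0],"jaw":0.065},{"translation":[0,0,-0.01],"rot":[0,0,0],"jaw":0.065},{"translation":[0,0,-0.02],"rot":[0,0,0],"jaw":0.065},{"translation":[0,0,-0.03],"rot":[0,0,0],"jaw":0.065},{"translation":[0,0,-0.03],"rot":[0,0,0],"jaw":0.065},{"translation":[0,0,-0.01],"rot":[0,0,0],"jaw":0.065},{"translation":[0,0,0],"rot":[0,0,0],"jaw":0.065}]'; python3 plan.py .4644 -.137 .14 172;  python3 -c "
from h import *
shot('side','s14',(200,130,400,280),4)"
```

```text
clock: 22.1
position: [0.6403, -0.0831, 0.0391]
ee_rot: [0.225, 3.133, 0.0]
force: [-2.8, 0.2, 6.6]
width: 0.326
t 22.1 pos [ 0.6403 -0.0831  0.0391] psi 171.8 tilt 0.04 w 0.326 F [-2.8  0.2  6.6]
tool shift mm, present axes [ 0.1 -1.   0.1]
turn z -0.2 shift after turn [ 0.2 -1.   0.1] exact turn rv [ 0.01  0.04 -0.21]
clock: 23.02
position: [0.6422, -0.0834, 0.1424]
ee_rot: [0.224, 3.127, 0.0]
force: [0.5, -0.7, 0.0]
width: 0.713
t 23.02 pos [ 0.6422 -0.0834  0.1424] psi 171.8 tilt 0.36 w 0.713 F [ 0.5 -0.7  0. ]
tool shift mm, present axes [168.3 -78.5   1.2]
turn z -0.2 shift after turn [168.6 -77.8   2.4] exact turn rv [ 0.04  0.36 -0.21]
```

View pics/s14.png

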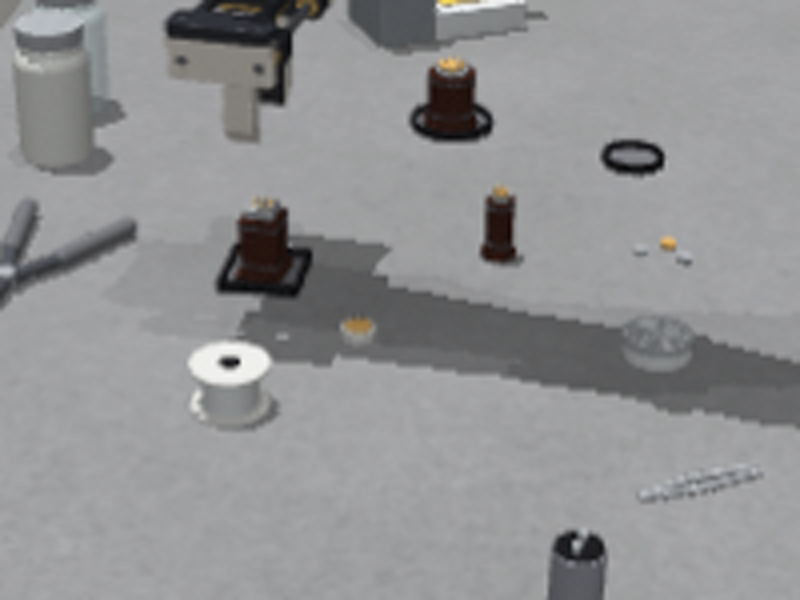

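The square connector stands in its nest (crop 263,245). Last the small one at crop (500,225).

```bash
python3 -m creep '[{"translation":[0.015,-0.007,0],"rot":[0,0,0],"jaw":0.065},{"translation":[0.028,-0.0131,0],"rot":[0,0,0],"jaw":0.065},{"translation":[0.028,-0.0131,0],"rot":[0,0,0],"jaw":0.065},{"translation":[0.028,-0.0131,0],"rot":[0,0,0],"jaw":0.065},{"translation":[0.028,-0.0131,0],"rot":[0,0,0],"jaw":0.065},{"translation":[0.028,-0.0131,0],"rot":[0,0,0],"jaw":0.065},{"translation":[0.0135,-0.006,0],"rot":[0,0,0],"jaw":0.065},{"translation":[0,0,0],"rot":[0,0,0],"jaw":0.065},{"translation":[0,0,0],"rot":[0,0,0],"jaw":0.065}]'; python3 plan.py .4644 -.137 .034 172;  python3 -c "
from h import *
shot('side','s15',(240,100,440,250),4)"
```

```text
clock: 23.82
position: [0.4611, -0.1367, 0.1376]
ee_rot: [-0.226, -3.132, -0.0]
force: [0.8, 0.3, -0.4]
width: 0.709
t 23.82 pos [ 0.4611 -0.1367  0.1376] psi 171.7 tilt 0.08 w 0.709 F [ 0.8  0.3 -0.4]
tool shift mm, present axes [ -3.5   0.2 103.6]
turn z -0.3 shift after turn [ -3.3   0.2 103.6] exact turn rv [ 0.01 -0.08 -0.26]
```

View pics/s15.png

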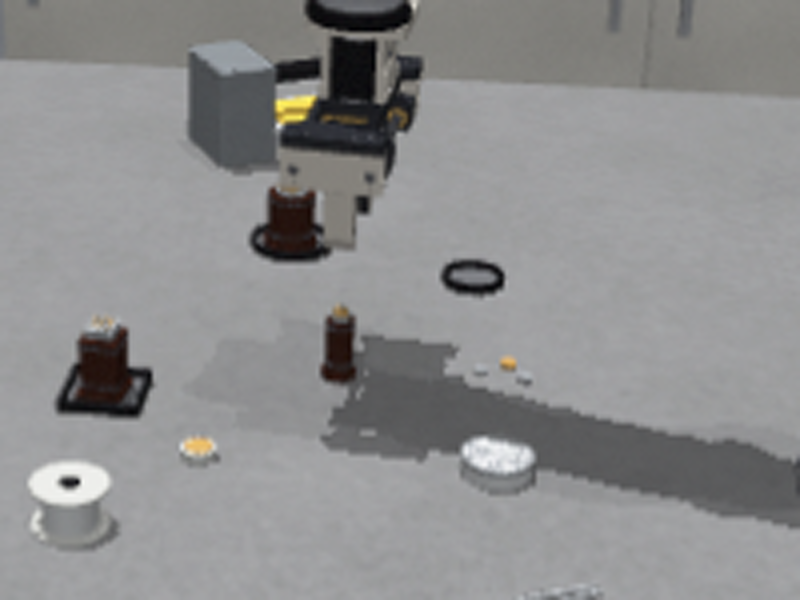

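```bash
python3 -m creep '[{"translation":[-0.003,0,0.015],"rot":[0,0,0],"jaw":0.065},{"translation":[0,0,0.018],"rot":[0,0,0],"jaw":0.065},{"translation":[0,0,0.018],"rot":[0,0,0],"jaw":0.065},{"translation":[0,0,0.018],"rot":[0,0,0],"jaw":0.065},{"translation":[0,0,0.018],"rot":[0,0,0],"jaw":0.065},{"translation":[0,0,0.015],"rot":[0,0,0],"jaw":0.065},{"translation":[0,0,0],"rot":[0,0,0],"jaw":0.05},{"translation":[0,0,0],"rot":[0,0,0],"jaw":0.04},{"translation":[0,0,0],"rot":[0,0,0],"jaw":0.03},{"translation":[0,0,0],"rot":[0,0,0],"jaw":0.02},{"translation":[0,0,0],"rot":[0,0,0],"jaw":0.012},{"translation":[0,0,0],"rot":[0,0,0],"jaw":0.012}]'; python3 -m creep '[{"translation":[0,0,0],"rot":[0,0,0],"jaw":0.012},{"translation":[0,0,0],"rot":[0,0,0],"jaw":0.012},{"translation":[0,0,0],"rot":[0,0,0],"jaw":0.012},{"translation":[0,0,0],"rot":[0,0,0],"jaw":0.012}]';python3 plan.py .3545 -.3196 .039 172
```

```text
clock: 24.87
position: [0.4656, -0.1372, 0.0369]
ee_rot: [0.224, 3.132, -0.0]
force: [-0.5, 0.0, 0.2]
width: 0.323
clock: 25.2
position: [0.4654, -0.1371, 0.0366]
ee_rot: [0.225, 3.133, 0.0]
force: [-0.8, 0.1, 5.8]
width: 0.23
t 25.2 pos [ 0.4654 -0.1371  0.0366] psi 171.8 tilt 0.05 w 0.23 F [-0.8  0.1  5.8]
tool shift mm, present axes [  83.7 -196.4   -2.5]
turn z -0.2 shift after turn [  84.4 -196.1   -2.4] exact turn rv [ 0.01  0.05 -0.2 ]
```

```bash
python3 -m creep '[{"translation":[0,0,-0.01],"rot":[0,0,0],"jaw":0.012},{"translation":[0,0,-0.025],"rot":[0,0,0],"jaw":0.012},{"translation":[0,0,-0.025],"rot":[0,0,0],"jaw":0.012},{"translation":[0.0055,-0.0125,-0.015],"rot":[0,0,0],"jaw":0.012},{"translation":[0.0105,-0.0245,0],"rot":[0,0,0],"jaw":0.012},{"translation":[0.0105,-0.0245,0],"rot":[0,0,0],"jaw":0.012},{"translation":[0.0105,-0.0245,0],"rot":[0,0,0],"jaw":0.012},{"translation":[0.0105,-0.0245,0],"rot":[0,0,0],"jaw":0.012},{"translation":[0.0105,-0.0245,0],"rot":[0,0,0],"jaw":0.012},{"translation":[0.0105,-0.0245,0],"rot":[0,0,0],"jaw":0.012},{"translation":[0.0105,-0.0245,0],"rot":[0,0,0],"jaw":0.012},{"translation":[0.005,-0.0124,0],"rot":[0,0,0],"jaw":0.012}]';python3 -m creep '[{"translation":[0,0,0],"rot":[0,0,0],"jaw":0.012},{"translation":[0,0,0],"rot":[0,0,0],"jaw":0.012}]';python3 plan.py .3545 -.3196 .0395 172;  python3 -c "
from h import *
shot('side','s16',(240,100,440,250),4)"
```

```text
clock: 26.2
position: [0.3515, -0.3223, 0.1119]
ee_rot: [-0.23, -3.133, 0.002]
force: [-0.4, -0.6, -0.6]
width: 0.234
clock: 26.37
position: [0.3534, -0.3199, 0.1116]
ee_rot: [0.228, 3.133, 0.0]
force: [0.2, 1.0, -0.2]
width: 0.233
t 26.37 pos [ 0.3534 -0.3199  0.1116] psi 171.7 tilt 0.01 w 0.233 F [ 0.2  1.  -0.2]
tool shift mm, present axes [-1.   0.4 72.1]
turn z -0.3 shift after turn [-1.   0.4 72.1] exact turn rv [ 0.    0.01 -0.32]
```

View pics/s16.png

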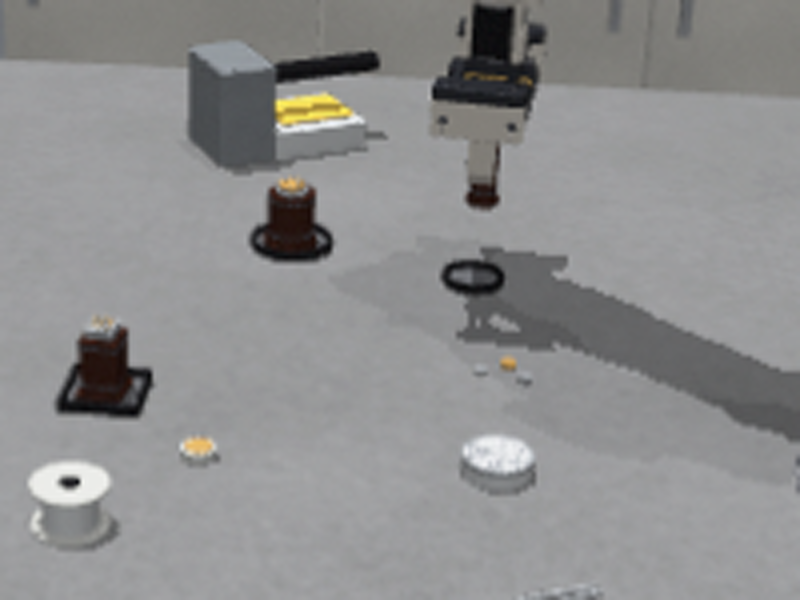

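The small connector hangs above its nest (crop 473,277). Lower.

```bash
python3 -m creep '[{"translation":[-0.001,0,0.012],"rot":[0,0,0],"jaw":0.012},{"translation":[0,0,0.018],"rot":[0,0,0],"jaw":0.012},{"translation":[0,0,0.018],"rot":[0,0,0],"jaw":0.012},{"translation":[0,0,0.01],"rot":[0,0,0],"jaw":0.012},{"translation":[0,0,0.006],"rot":[0,0,0],"jaw":0.012},{"translation":[0,0,0.002],"rot":[0,0,0],"jaw":0.012},{"translation":[0,0,0.002],"rot":[0,0,0],"jaw":0.012},{"translation":[0,0,0.002],"rot":[0,0,0],"jaw":0.012},{"translation":[0,0,0],"rot":[0,0,0],"jaw":0.012},{"translation":[0,0,0],"rot":[0,0,0],"jaw":0.012}]';python3 plan.py .3545 -.3196 .0395 172;  python3 -c "
from h import *
shot('side','s17',(240,100,440,250),4)"
```

```text
clock: 27.25
position: [0.3551, -0.3198, 0.0416]
ee_rot: [0.225, 3.133, -0.0]
force: [0.9, -0.5, -0.5]
width: 0.232
t 27.25 pos [ 0.3551 -0.3198  0.0416] psi 171.8 tilt 0.04 w 0.232 F [ 0.9 -0.5 -0.5]
tool shift mm, present axes [0.6 0.2 2.1]
turn z -0.2 shift after turn [0.6 0.2 2.1] exact turn rv [-0.01  0.04 -0.2 ]
```

View pics/s17.png

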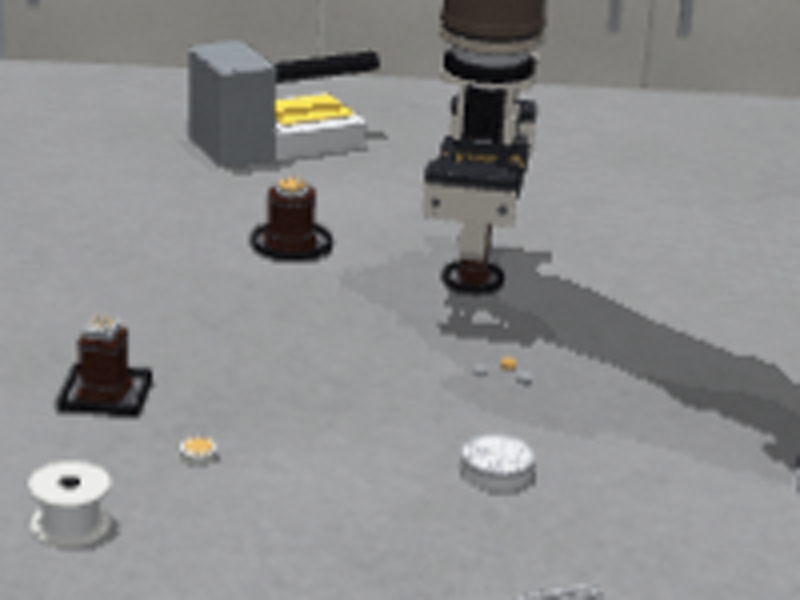

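Inside the rim, about 2 mm above the floor. Touch down and check.

```bash
python3 -m creep '[{"translation":[0,0,0.001],"rot":[0,0,0],"jaw":0.012},{"translation":[0,0,0.001],"rot":[0,0,0],"jaw":0.012},{"translation":[0,0,0.0005],"rot":[0,0,0],"jaw":0.012},{"translation":[0,0,0],"rot":[0,0,0],"jaw":0.012},{"translation":[0,0,0],"rot":[0,0,0],"jaw":0.012}]'; python3 plan.py .3545 -.3196 .0395 172
```

```text
clock: 27.72
position: [0.3552, -0.3198, 0.0396]
ee_rot: [0.225, 3.133, -0.0]
force: [-2.5, 1.2, 15.3]
width: 0.233
t 27.72 pos [ 0.3552 -0.3198  0.0396] psi 171.8 tilt 0.06 w 0.233 F [-2.5  1.2 15.3]
tool shift mm, present axes [0.7 0.1 0.1]
turn z -0.2 shift after turn [0.7 0.1 0.1] exact turn rv [-0.    0.06 -0.21]
```

```bash
python3 -m creep '[{"translation":[0,0,0],"rot":[0,0,0],"jaw":0.025},{"translation":[0,0,0],"rot":[0,0,0],"jaw":0.035},{"translation":[0,0,0],"rot":[0,0,0],"jaw":0.045},{"translation":[0,0,0],"rot":[0,0,0],"jaw":0.055},{"translation":[0,0,0],"rot":[0,0,0],"jaw":0.06},{"translation":[0,0,-0.01],"rot":[0,0,0],"jaw":0.06},{"translation":[0,0,-0.02],"rot":[0,0,0],"jaw":0.06},{"translation":[0,0,-0.03],"rot":[0,0,0],"jaw":0.06},{"translation":[0,0,-0.03],"rot":[0,0,0],"jaw":0.06},{"translation":[0,0,-0.03],"rot":[0,0,0],"jaw":0.06},{"translation":[0,0,-0.03],"rot":[0,0,0],"jaw":0.06},{"translation":[0,0,0],"rot":[0,0,0],"jaw":0.06}]'
python3 - <<'E'
from fit import *
ims={c:optics.get_image(c) for c in('top','side')}
for c in ims: cv2.imwrite(f'pics/end_{c}.png',ims[c][:,:,::-1])
for t in('capacitor','spool'):
  for c in ims:
    d=optics.pinpoint(c,t);print(t,c,[(round(e['score'],2),np.round(at_z(c,e['location'],0)[:2],4)) for e in d[:1]])
print(arm.observe()['position'],arm.observe()['clock'])
E
```

```text
clock: 28.72
position: [0.3569, -0.3216, 0.1945]
ee_rot: [0.225, 3.126, -0.006]
force: [0.0, -0.3, 0.7]
width: 0.657
capacitor top [(0.7, array([0.3986, 0.2967]))]
capacitor side [(0.73, array([0.4107, 0.2976]))]
spool top [(0.82, array([0.6426, 0.0992]))]
spool side [(0.79, array([0.6379, 0.1052]))]
[ 0.3541415  -0.31914304  0.18768618] 29.0167
```

View pics/end_side.png

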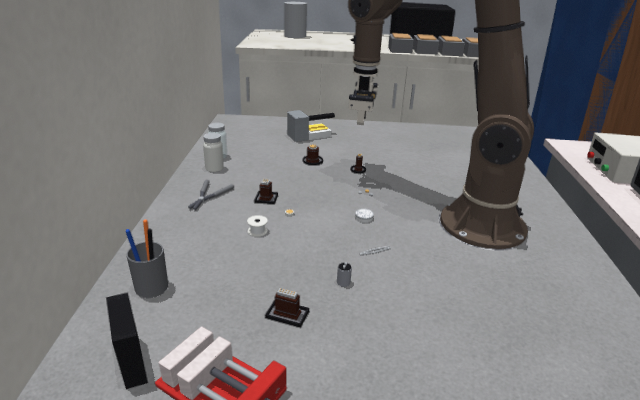

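View pics/end_top.png

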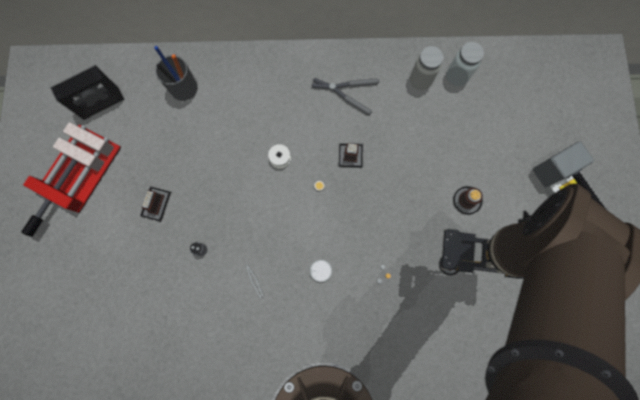

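Side view: connectors stand in their nests at (313,155), (359,163), (265,192) and (287,305). The spool (257,226) and capacitor (344,275) look unmoved. I'll check this more closely.

Run:
```python
from fit import *
a=cv2.imread('pics/side0.png');b=cv2.imread('pics/end_side.png');a2=cv2.imread('pics/top0.png');b2=cv2.imread('pics/end_top.png')
for n,x,y,A,B in(('spool side',257,226,a,b),('cap side',344,275,a,b),('spool top',279,156,a2,b2),('cap top',198,249,a2,b2)):
    T=A[y-16:y+16,x-14:x+14];r=cv2.matchTemplate(B[y-30:y+30,x-30:x+30],T,cv2.TM_CCOEFF_NORMED);m=cv2.minMaxLoc(r);print(n,round(m[1],3),m[3][0]-16,m[3][1]-14)
t=lambda c:cv2.resize(b[c[1]-25:c[1]+25,c[0]-25:c[0]+25],(390,290),interpolation=cv2.INTER_CUBIC)
cv2.imwrite('pics/endz.png',np.vstack([np.hstack([t((313,155)),t((359,163))]),np.hstack([t((265,192)),t((287,305))])]))
ims={'top':b2[:,:,::-1].copy(),'side':b[:,:,::-1].copy()}
# connector in nest: compare predicted silhouette brown pixels with nest pose, foot z=3mm
```

```text
spool side 0.995 0 0
cap side 1.0 0 0
spool top 0.999 0 0
cap top 0.997 0 0
```

View pics/endz.png

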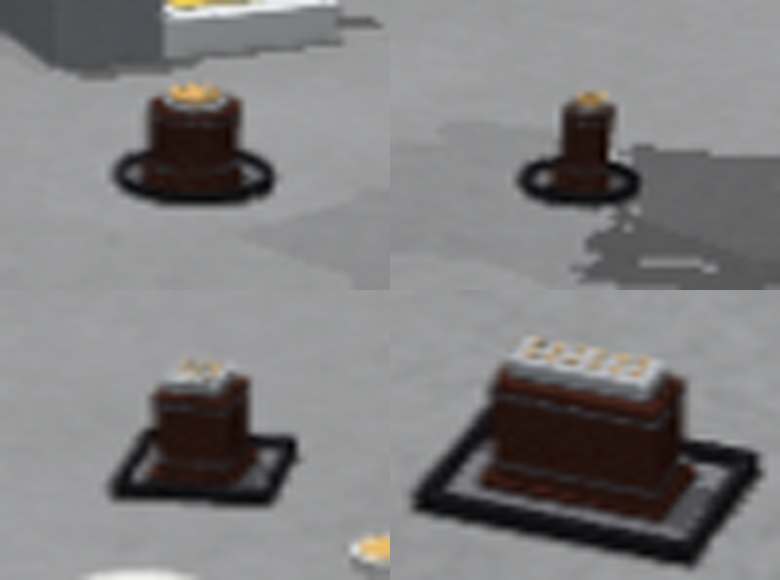

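All four stand upright inside their rims, and the spool and capacitor have moved 0 pixels. I hand in.

```bash
python3 -c "
from cell import arm
print(arm.sign_off())"
```

```text
the job is handed in; nothing more can be done
None
```

All four connectors (large round, oblong, square, small round) are standing in their own nests, and the job was handed in at about 29 s of the 102 s allowed. I lowered each one until the wrist felt the nest floor (7–15 N), released it, and moved the arm clear.

- **Connectors:** the last close-up pictures show all four upright inside their rims. At release the tool was within about 1.5 mm of each measured nest centre. I judged the final upright stance by eye and did not measure the connectors' final positions.
- **Capacitor and spool:** template matching before and after gave a shift of 0 pixels in both cameras. The trained networks' estimates for both scattered by 2–16 mm between the two looks. I put that down to detector noise, because the pictures agree.

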